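# Load, cover and start the converter test nests

## Task

Lay each converter module on the bench flat into the test nest striped in its own colour, so that it holds the nest's sensing pin down, and push one of the blue covers straight down over it until both snap hooks have clicked over the cover's ends. When every module that is there is loaded and covered, press the white start button fully down and let it spring back. A cover that is left over belongs in the black bin; leave the rest of the bench alone.

Things in the scene. Friction and masses are not known exactly. Their poses are not given: they have to be found in the camera images.
- mod_red_mid (a point): converter module with a red can, 130 g (two or three of the three modules are present). Board 52 x 36 x 5 mm (x, y, z); the can, 30 x 26 x 22 mm, stands in its middle; 27 mm high in all, lying can-up on the table. This point is its centre, 13.5 mm above its underside; x along its length, z up; both ends alike
- mod_yellow_mid (a point): converter module with a yellow can, 130 g (two or three of the three modules are present). Board 52 x 36 x 5 mm (x, y, z); the can, 30 x 26 x 22 mm, stands in its middle; 27 mm high in all, lying can-up on the table. This point is its centre, 13.5 mm above its underside; x along its length, z up; both ends alike
- mod_green_mid (a point): converter module with a green can, 130 g (two or three of the three modules are present). Board 52 x 36 x 5 mm (x, y, z); the can, 30 x 26 x 22 mm, stands in its middle; 27 mm high in all, lying can-up on the table. This point is its centre, 13.5 mm above its underside; x along its length, z up; both ends alike
- cover_a_mid (a point): light blue snap cover, open side down on the table, one of three alike, 60 g. Upside-down tray 60 x 44 x 28 mm (x, y, z), inside 54 x 38 x 25 mm; at the foot of each end a flange 30 mm wide, 4.5 mm thick sticks out, so 80 mm long over the flanges. This point is its centre, 14 mm above its underside; x along its length, z up; both ends alike
- cover_b_mid (a point): light blue snap cover, open side down on the table, one of three alike, 60 g. Upside-down tray 60 x 44 x 28 mm (x, y, z), inside 54 x 38 x 25 mm; at the foot of each end a flange 30 mm wide, 4.5 mm thick sticks out, so 80 mm long over the flanges. This point is its centre, 14 mm above its underside; x along its length, z up; both ends alike
- cover_c_mid (a point): light blue snap cover, open side down on the table, one of three alike, 60 g. Upside-down tray 60 x 44 x 28 mm (x, y, z), inside 54 x 38 x 25 mm; at the foot of each end a flange 30 mm wide, 4.5 mm thick sticks out, so 80 mm long over the flanges. This point is its centre, 14 mm above its underside; x along its length, z up; both ends alike
- nest_red_deck (a point): fixed grey test nest with red stripes, 104 x 64 mm (x, y), its deck 20 mm above the table. This point is the middle of the deck, at deck level; x along its length, z up. The deck has a pocket 56 x 40 mm, 5 mm deep, for the board; a black snap hook stands at each end. Module and cover go in with their x along the nest's x, either way round; the cover ends with its underside on the deck
- nest_red_pin (a joint): brass sensing pin, 8 mm across, in the middle of the pocket of the red nest: 0 = up (4 mm above the pocket's floor), about 0.004 m = held down by a module lying flat in the pocket. The weight of the module is enough (spring 0.25 to 0.55 N)
- nest_red_hook_far (a joint): snap hook of the red nest at x = +46 mm in the nest's frame, 16 mm wide, its top 22 mm above the deck; its nose reaches in to +36 mm, underside 6 mm above the deck, and slopes outwards to the top. 0 = upright; grows (rad) as it is bent outwards, about 0.2 as a flange passes; back near 0 once clicked. Both hooks together take about 10 to 15 N straight down
- nest_red_hook_near (a joint): snap hook of the red nest at x = -46 mm in the nest's frame, 16 mm wide, its top 22 mm above the deck; its nose reaches in to -36 mm, underside 6 mm above the deck, and slopes outwards to the top. 0 = upright; grows (rad) as it is bent outwards, about 0.2 as a flange passes; back near 0 once clicked. Both hooks together take about 10 to 15 N straight down
- nest_yellow_deck (a point): fixed grey test nest with yellow stripes, 104 x 64 mm (x, y), its deck 20 mm above the table. This point is the middle of the deck, at deck level; x along its length, z up. The deck has a pocket 56 x 40 mm, 5 mm deep, for the board; a black snap hook stands at each end. Module and cover go in with their x along the nest's x, either way round; the cover ends with its underside on the deck
- nest_yellow_pin (a joint): brass sensing pin, 8 mm across, in the middle of the pocket of the yellow nest: 0 = up (4 mm above the pocket's floor), about 0.004 m = held down by a module lying flat in the pocket. The weight of the module is enough (spring 0.25 to 0.55 N)
- nest_yellow_hook_far (a joint): snap hook of the yellow nest at x = +46 mm in the nest's frame, 16 mm wide, its top 22 mm above the deck; its nose reaches in to +36 mm, underside 6 mm above the deck, and slopes outwards to the top. 0 = upright; grows (rad) as it is bent outwards, about 0.2 as a flange passes; back near 0 once clicked. Both hooks together take about 10 to 15 N straight down
- nest_yellow_hook_near (a joint): snap hook of the yellow nest at x = -46 mm in the nest's frame, 16 mm wide, its top 22 mm above the deck; its nose reaches in to -36 mm, underside 6 mm above the deck, and slopes outwards to the top. 0 = upright; grows (rad) as it is bent outwards, about 0.2 as a flange passes; back near 0 once clicked. Both hooks together take about 10 to 15 N straight down
- nest_green_deck (a point): fixed grey test nest with green stripes, 104 x 64 mm (x, y), its deck 20 mm above the table. This point is the middle of the deck, at deck level; x along its length, z up. The deck has a pocket 56 x 40 mm, 5 mm deep, for the board; a black snap hook stands at each end. Module and cover go in with their x along the nest's x, either way round; the cover ends with its underside on the deck
- nest_green_pin (a joint): brass sensing pin, 8 mm across, in the middle of the pocket of the green nest: 0 = up (4 mm above the pocket's floor), about 0.004 m = held down by a module lying flat in the pocket. The weight of the module is enough (spring 0.25 to 0.55 N)
- nest_green_hook_far (a joint): snap hook of the green nest at x = +46 mm in the nest's frame, 16 mm wide, its top 22 mm above the deck; its nose reaches in to +36 mm, underside 6 mm above the deck, and slopes outwards to the top. 0 = upright; grows (rad) as it is bent outwards, about 0.2 as a flange passes; back near 0 once clicked. Both hooks together take about 10 to 15 N straight down
- nest_green_hook_near (a joint): snap hook of the green nest at x = -46 mm in the nest's frame, 16 mm wide, its top 22 mm above the deck; its nose reaches in to -36 mm, underside 6 mm above the deck, and slopes outwards to the top. 0 = upright; grows (rad) as it is bent outwards, about 0.2 as a flange passes; back near 0 once clicked. Both hooks together take about 10 to 15 N straight down
- bin_in (a point): middle of the inner floor (4 mm above the table) of a fixed, low black open bin, 130 x 210 x 30 mm outside (x, y, z), walls 4 mm; for the leftover cover
- start (a joint): start button's travel in m: 0 = up, 0.006 = fully down (5 N); it springs back
- start_top (a point): middle of the top of the white start button, 32 mm across, in a round blue housing 48 mm across fixed to the table; this point is 22 mm above the table
- spool: bystander, to be left alone: orange wire spool, 48 mm across, 28 mm high, standing near the button
- driver: bystander, to be left alone: screwdriver lying crosswise just beyond the nests

How it is judged:
On the way, in this order (a step that is already met when the one before it is completed fails the run):
1. every module present lies in the nest of its colour with the pin held down, under a cover clicked home on both hooks (horizontal distance between mod_red_mid and nest_red_deck below 0.005 m and z of mod_red_mid in the frame of nest_red_deck below 0.0105 m and angle between each of mod_red_mid, mod_yellow_mid, mod_green_mid's own z axis and vertical below 0.08 rad and (value of joint nest_red_pin above 0.003 m or (value of joint nest_red_pin below 0.0031 m and horizontal distance between mod_red_mid and nest_red_deck above 0.02 m)) and ((horizontal distance between cover_a_mid and mod_red_mid below 0.008 m and z of cover_a_mid in the frame of mod_red_mid between 0.002 and 0.008 m and angle between the z axis of cover_a_mid and the z axis of mod_red_mid, either way round below 0.06 rad and angle between the x axis of cover_a_mid and the x axis of mod_red_mid, either way round below 0.2 rad) or (horizontal distance between cover_b_mid and mod_red_mid below 0.008 m and z of cover_b_mid in the frame of mod_red_mid between 0.002 and 0.008 m and angle between the z axis of cover_b_mid and the z axis of mod_red_mid, either way round below 0.06 rad and angle between the x axis of cover_b_mid and the x axis of mod_red_mid, either way round below 0.2 rad) or (horizontal distance between cover_c_mid and mod_red_mid below 0.008 m and z of cover_c_mid in the frame of mod_red_mid between 0.002 and 0.008 m and angle between the z axis of cover_c_mid and the z axis of mod_red_mid, either way round below 0.06 rad and angle between the x axis of cover_c_mid and the x axis of mod_red_mid, either way round below 0.2 rad)) and value of joint each of nest_red_hook_far, nest_red_hook_near, nest_yellow_hook_far, nest_yellow_hook_near, nest_green_hook_far, nest_green_hook_near below 0.08 rad and horizontal distance between mod_yellow_mid and nest_yellow_deck below 0.005 m and z of mod_yellow_mid in the frame of nest_yellow_deck below 0.0105 m and (value of joint nest_yellow_pin above 0.003 m or (value of joint nest_yellow_pin below 0.0031 m and horizontal distance between mod_yellow_mid and nest_yellow_deck above 0.02 m)) and ((horizontal distance between cover_a_mid and mod_yellow_mid below 0.008 m and z of cover_a_mid in the frame of mod_yellow_mid between 0.002 and 0.008 m and angle between the z axis of cover_a_mid and the z axis of mod_yellow_mid, either way round below 0.06 rad and angle between the x axis of cover_a_mid and the x axis of mod_yellow_mid, either way round below 0.2 rad) or (horizontal distance between cover_b_mid and mod_yellow_mid below 0.008 m and z of cover_b_mid in the frame of mod_yellow_mid between 0.002 and 0.008 m and angle between the z axis of cover_b_mid and the z axis of mod_yellow_mid, either way round below 0.06 rad and angle between the x axis of cover_b_mid and the x axis of mod_yellow_mid, either way round below 0.2 rad) or (horizontal distance between cover_c_mid and mod_yellow_mid below 0.008 m and z of cover_c_mid in the frame of mod_yellow_mid between 0.002 and 0.008 m and angle between the z axis of cover_c_mid and the z axis of mod_yellow_mid, either way round below 0.06 rad and angle between the x axis of cover_c_mid and the x axis of mod_yellow_mid, either way round below 0.2 rad)) and horizontal distance between mod_green_mid and nest_green_deck below 0.005 m and z of mod_green_mid in the frame of nest_green_deck below 0.0105 m and (value of joint nest_green_pin above 0.003 m or (value of joint nest_green_pin below 0.0031 m and horizontal distance between mod_green_mid and nest_green_deck above 0.02 m)) and ((horizontal distance between cover_a_mid and mod_green_mid below 0.008 m and z of cover_a_mid in the frame of mod_green_mid between 0.002 and 0.008 m and angle between the z axis of cover_a_mid and the z axis of mod_green_mid, either way round below 0.06 rad and angle between the x axis of cover_a_mid and the x axis of mod_green_mid, either way round below 0.2 rad) or (horizontal distance between cover_b_mid and mod_green_mid below 0.008 m and z of cover_b_mid in the frame of mod_green_mid between 0.002 and 0.008 m and angle between the z axis of cover_b_mid and the z axis of mod_green_mid, either way round below 0.06 rad and angle between the x axis of cover_b_mid and the x axis of mod_green_mid, either way round below 0.2 rad) or (horizontal distance between cover_c_mid and mod_green_mid below 0.008 m and z of cover_c_mid in the frame of mod_green_mid between 0.002 and 0.008 m and angle between the z axis of cover_c_mid and the z axis of mod_green_mid, either way round below 0.06 rad and angle between the x axis of cover_c_mid and the x axis of mod_green_mid, either way round below 0.2 rad))), for 0.2 s.
2. then the start button is pressed fully down (value of joint start above 0.0045 m), for 0.05 s.
At the end, for the whole second after the job is handed in: Each module present lies flat within 5 mm of the middle of its colour's nest, pin down over 3 mm; a cover level over it, within 8 mm of its middle and 2.5 mm of fully down, hooks sprung back; other covers in the bin; start button up again; no bystander moved over 40 mm (all of step 1 and ((x of cover_a_mid in the frame of bin_in between -0.05 and 0.05 m and y of cover_a_mid in the frame of bin_in between -0.09 and 0.09 m and z of cover_a_mid in the frame of bin_in below 0.045 m) or (horizontal distance between cover_a_mid and mod_red_mid below 0.012 m and z of cover_a_mid in the frame of mod_red_mid above 0.002 m) or (horizontal distance between cover_a_mid and mod_yellow_mid below 0.012 m and z of cover_a_mid in the frame of mod_yellow_mid above 0.002 m) or (horizontal distance between cover_a_mid and mod_green_mid below 0.012 m and z of cover_a_mid in the frame of mod_green_mid above 0.002 m)) and ((x of cover_b_mid in the frame of bin_in between -0.05 and 0.05 m and y of cover_b_mid in the frame of bin_in between -0.09 and 0.09 m and z of cover_b_mid in the frame of bin_in below 0.045 m) or (horizontal distance between cover_b_mid and mod_red_mid below 0.012 m and z of cover_b_mid in the frame of mod_red_mid above 0.002 m) or (horizontal distance between cover_b_mid and mod_yellow_mid below 0.012 m and z of cover_b_mid in the frame of mod_yellow_mid above 0.002 m) or (horizontal distance between cover_b_mid and mod_green_mid below 0.012 m and z of cover_b_mid in the frame of mod_green_mid above 0.002 m)) and ((x of cover_c_mid in the frame of bin_in between -0.05 and 0.05 m and y of cover_c_mid in the frame of bin_in between -0.09 and 0.09 m and z of cover_c_mid in the frame of bin_in below 0.045 m) or (horizontal distance between cover_c_mid and mod_red_mid below 0.012 m and z of cover_c_mid in the frame of mod_red_mid above 0.002 m) or (horizontal distance between cover_c_mid and mod_yellow_mid below 0.012 m and z of cover_c_mid in the frame of mod_yellow_mid above 0.002 m) or (horizontal distance between cover_c_mid and mod_green_mid below 0.012 m and z of cover_c_mid in the frame of mod_green_mid above 0.002 m)) and value of joint start below 0.002 m and distance of each of spool, driver from where it was at the start of the episode below 0.04 m); the robot touches nothing.
It fails at once if a bystander is pushed more than 40 mm (distance of any of spool, driver from where it was at the start of the episode above 0.04 m).
Of mod_red, mod_yellow, mod_green only 2 to 3 are there at a start; the rules pass over those that are not, and their reading is None.
At some moment in a run one of mod_red, mod_yellow, mod_green, cover_a, cover_b, cover_c may be knocked a few centimetres aside while the robot is not near it.
It also fails if it takes over 210 s, if anything falls off the work surface, if the arm or the gripper's body presses on something with over 40 N, if the wrist force passes 120 N, or if a joint passes its speed limit or range.

## Robot

A 6-joint arm with a two-finger parallel gripper is mounted at the origin on the work surface. World frame = base frame: x ahead of the robot, y to its left, z up, the work surface at z = 0. Lengths are in m, angles in rad, forces in N, time in s.
With the tool pointing down it reaches from about 0.375 to 0.9 m from the base axis. Payload 3.1 kg.
Tool frame: the origin (TCP) lies on the centre line of the jaws, within the pads' length; the fingertips stand 19 mm ahead of it and the grasp point (between the pads) is the TCP; z points along the fingers, y is the direction in which the jaws open and shut (so a half turn about z gives the same grasp; the last joint's range is limited). The gripper opens to 85 mm and grips with 20 to 120 N. Pads are 22 mm wide; open, the fingers measure 114 mm over their backs; the gripper's body (76 mm by 85 mm) begins 54 mm behind the grasp point. The pads swing forward as they close: fully open they stand 13 mm farther back than shut.
Start: joints at [1.048, 0.527, 1.433, -0, 1.181, -0.178], TCP at [0.211, 0.588, 0.25] pointing down, gripper open.
Joint ranges: [-3.08, 3.08], [-0.75, 2.2], [0.22, 2.44], [-1.43, 4.57], [0, 2.65], [-2.85, 2.85]. Speed limits (rad/s): [2.79, 2.79, 3.14, 3.14, 3.14, 3.14].

## Interface

Orientations are given as a unit quaternion [x, y, z, w].
In Python, from station import manip, imaging, workorder gives the robot as it stands.
- The arm moves only by the shell command python3 -m creep 'ROWS' [FORCE]. ROWS is a JSON object of lists of equal length, an entry for each row: "claw": the finger opening in cm, from 0 to 8.54; "dp": the shift along the tool's x, y, z in cm, a list of three; "roll": the turn about the tool's z in rad. In form: {"claw": [claw, ...], "dp": [[dx, dy, dz], ...], "roll": [roll, ...]}. A call has 1 to 12 rows; each row is the pose to reach, as a shift and turn from the pose commanded when the call began, along the tool's axes at that moment; what a row does not reach only later rows make up. A row lasts 1/10 s, in which the tool goes at most 50 mm and 8.59 degrees, less where a joint would pass 70% of its speed; a pose out of reach is approached as far as the arm can. A call with a gripper value outside its range is refused whole. The fingers move at their own pace and stop on an object; FORCE is the grip in N (left out, the last holds). Time passes only in rows, so rows that repeat a pose let the fingers close. It gives the time, the measured TCP pose, the force and the opening at its end, in the units of the state.
- manip.sense(): the state, without advancing time (a new reading comes with each control period).
- imaging.snapshot(name): name is "scene" or "top"; returns a dict with "image" (420x560x3 uint8, red, green, blue), "z_map" (420x560 float32, m along the optical axis (not along the pixel's ray), 0 where there is no reading), "vfov" (degrees; the focal length in pixels is half the picture's height over the tangent of half this angle, whatever the lens; pixels are square), "cx", "cy" (the principal point, pixels), "R" (3x3) and "t" (3): a world point X has camera coordinates R X + t. Camera axes: x right, y down, z forward; pixel columns grow to the right and rows downward; lengths in m; the calibration is good to about 2 mm. A picture is of the moment at which its call begins.
- workorder.sign_off(): hands the job in, once; it reports no verdict.
The state is a dict: "t": time; "q": joint angles; "qd": joint speeds; "tau": joint torques, N m; "tcp_pos": TCP position; "tool_rot": TCP orientation; "force": force on the tool from outside, world axes, zero at the start; "ft_torque": the same for the moment, N m; "finger_gap": opening from 0.0 (shut) to 1.0 (fully open).
Only numpy, scipy, OpenCV 4.12 (cv2) and the standard library are available. Lean on these libraries where they do the work, as an engineer would, in place of code of your own. Each camera call takes 0.05 s, during which the arm holds its last target.

## Working session

There is one attempt and no reset: what is moved stays moved. The work goes in short steps, Python scripts to look and compute and a shell command to move; the robot and the scene stay as the last step left them, time stands still between calls to the robot, and variables do not carry over. Pictures are saved under pics/ and viewed, and the job is handed in when it is done.

```bash
ls -la; mkdir -p pics; python3 - <<'E'
from station import manip, imaging, workorder
import cv2
print(manip.sense())
for n in("scene","top"):
    s=imaging.snapshot(n); cv2.imwrite(f"pics/{n}0.png",s["image"][:,:,::-1])
    print(n,s["vfov"],s["cx"],s["cy"],s["R"],s["t"], (s["z_map"]==0).mean())
E
```

```text
total 12
drwxr-xr-x  3 agent agent 4096 Dec  6 08:28 .
drwxr-xr-x 23 root  root  4096 Dec  6 08:28 ..
drwxr-xr-x  2 agent agent 4096 Dec  6 08:28 pics
{'t': 0.0, 'q': array([ 1.04747734e+00,  5.28413319e-01,  1.43393983e+00,  2.47975784e-05,
        1.18139352e+00, -1.78491121e-01]), 'qd': array([-0.00070888, -0.00049464,  0.00042323, -0.00066105,  0.00255442,
        0.00108877]), 'tau': array([-1.50765805e-03, -4.42337251e+01, -1.78027689e+01, -3.28770193e-04,
        8.58461164e-03,  1.46315591e-05]), 'tcp_pos': array([0.21088174, 0.58761439, 0.24935411]), 'tool_rot': array([ 1.71565541e-01,  9.85172119e-01, -1.00743947e-03, -3.80987249e-04]), 'force': array([-1.11358606,  0.29482879,  0.27827325]), 'ft_torque': array([-0.02329717, -0.04151988, -0.0032183 ]), 'finger_gap': 0.9992315824584354}
scene 53.877034660285304 275.06016962408836 204.75306797385363 [[-0.72125859  0.69244287  0.01757612]
 [ 0.40519853  0.44236888 -0.80007745]
 [-0.56178306 -0.56994092 -0.59963918]] [ 0.39885161 -0.17282238  1.41270749] 0.004302721088435374
top 52.21113325429262 274.7864007255859 212.34282143457656 [[ 0.02791497 -0.99959887 -0.0047796 ]
 [-0.99317255 -0.02719309 -0.11344085]
 [ 0.11326537  0.00791367 -0.99353326]] [-0.00649811  0.56291557  0.99229163] 0.004119897959183673
```

View pics/scene0.png

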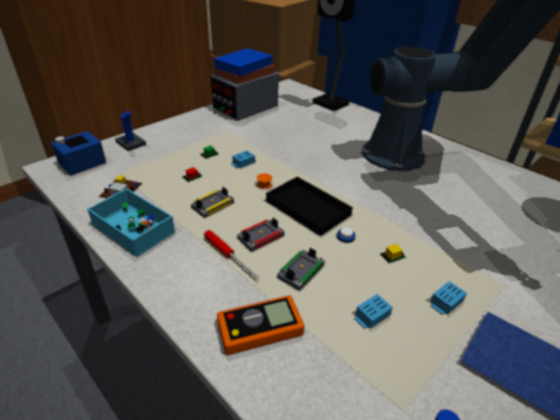

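View pics/top0.png

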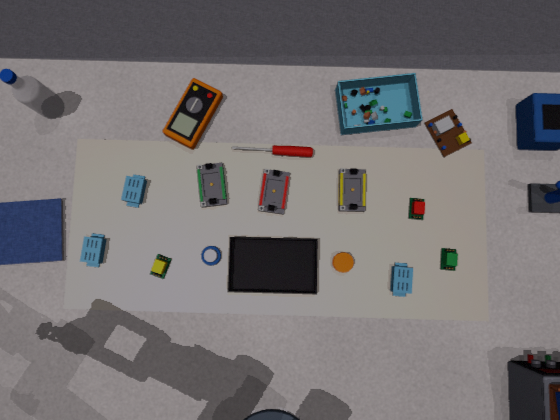

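```bash
cat > h.py <<'E'
from station import manip, imaging, workorder
import cv2, numpy as np
def snap(n):
    s=imaging.snapshot(n); s["f"]=210/np.tan(np.radians(s["vfov"]/2)); s["hsv"]=cv2.cvtColor(s["image"],cv2.COLOR_RGB2HSV)
    v,u=np.mgrid[0:420,0:560]; d=s["z_map"].astype(float)
    C=np.stack([(u-s["cx"])/s["f"]*d,(v-s["cy"])/s["f"]*d,d],-1)
    s["P"]=(C-s["t"])@s["R"]; s["P"][d==0]=np.nan
    return s
def ray(s,u,v,z):
    c=-s["R"].T@s["t"]; r=s["R"].T@np.array([(u-s["cx"])/s["f"],(v-s["cy"])/s["f"],1]); return c+r*(z-c[2])/r[2]
def proj(s,X):
    c=s["R"]@np.asarray(X)+s["t"]; return c[:2]/c[2]*s["f"]+[s["cx"],s["cy"]]
def save(s,name,box=None,k=1):
    im=s["image"][:,:,::-1]
    if box: im=im[box[1]:box[3],box[0]:box[2]]
    cv2.imwrite("pics/"+name,cv2.resize(im,None,fx=k,fy=k,interpolation=cv2.INTER_CUBIC))
HUE={"red":[(0,8),(172,180)],"orange":[(9,18)],"yellow":[(22,34)],"green":[(45,80)],"blue":[(92,112)]}
def cmask(s,c,smin=120,vmin=50):
    h=s["hsv"]; m=np.zeros(h.shape[:2],bool)
    for a,b in HUE[c]: m|=(h[...,0]>=a)&(h[...,0]<=b)
    return m&(h[...,1]>=smin)&(h[...,2]>=vmin)
def blobs(s,m,z,amin=20):
    n,l,st,ce=cv2.connectedComponentsWithStats(m.astype(np.uint8),connectivity=8)
    out=[]
    for i in range(1,n):
        if st[i,4]<amin: continue
        v,u=np.nonzero(l==i)
        pts=np.array([ray(s,a,b,z) for a,b in zip(u,v)])[:,:2]
        out.append((st[i,4],ce[i],pts))
    return out
E
python3 - <<'E'
from h import *
s=snap("top"); np.set_printoptions(precision=4,suppress=True)
for c in HUE:
    print(c)
    for a,ce,p in blobs(s,cmask(s,c),0.027 if c!="blue" else .028):
        if a<1500:
            r=cv2.minAreaRect((p*1000).astype(np.float32)); u,v=ce.astype(int)
            print("  ",a,ce.round(1),np.round(r[0],1),np.round(r[1],1),round(r[2],1),"depthP",s["P"][v,u].round(4))
print("table z", [s["P"][v,u,2].round(4) for u,v in((120,220),(300,210),(450,220),(380,300))])
save(s,"nests.png",(180,130,400,300),3.5)
save(s,"left.png",(60,160,260,320),3.9); save(s,"right.png",(330,180,480,310),5)
print(s["P"][190:196,350:356,2])
E
```

```text
red
   28 [209.4  95. ] [853.2 179.3] [13.  12.4] 2.6 depthP [0.8507 0.1789 0.0366]
   388 [292.5 150.7] [716.5 -28.7] [98.5 24.7] 87.0 depthP [ 0.7186 -0.0287  0.0237]
   92 [262.4 188.4] [620.7  41. ] [ 7.2 77.2] 83.1 depthP [0.6227 0.0419 0.0219]
   107 [284.8 192.1] [613.6 -13.7] [ 7.8 79.1] 83.4 depthP [ 0.6142 -0.0118  0.0229]
   168 [418.  207.4] [ 584.7 -334.3] [28.8 31.8] 89.5 depthP [ 0.5859 -0.3347  0.026 ]
   31 [529.8 357.8] [ 240.6 -588.6] [ 9.2 16.1] 87.8 depthP [ 0.2452 -0.5823  0.0341]
   47 [552.1 408.3] [ 134.1 -634.4] [37.1 13.9] 13.5 depthP [ 0.1711 -0.5564  0.1522]
orange
   918 [194.5 116.7] [804.7 218.4] [ 91.2 161.7] 63.8 depthP [0.7936 0.2129 0.0374]
   25 [362.5  90.6] [ 873.8 -199.5] [16.1  9.7] 13.9 depthP [ 0.8786 -0.2005  0.0175]
   670 [447.9 134.8] [ 772.5 -408.9] [96.  77.8] 29.1 depthP [ 0.7758 -0.4169  0.002 ]
   27 [366.6 114.7] [ 810.9 -210. ] [15.5 12.3] 0.2 depthP [ 0.8139 -0.209   0.0256]
   338 [342.7 261.8] [ 450.  -154.8] [48.4 46.7] 64.9 depthP [ 0.4518 -0.1532  0.028 ]
   24 [551.  395.7] [ 159.9 -633.1] [ 4.5 28.4] 87.4 depthP [ 0.1942 -
[... 1377 characters left out ...]
442]
   283 [ 95.3 246. ] [465.9 438.7] [50.5 67. ] 84.5 depthP [0.4709 0.4348 0.0287]
   129 [211.9 255.1] [457.3 157.7] [42.5 42.9] 1.6 depthP [0.4574 0.1591 0.0186]
   578 [401.1 279.2] [ 413.2 -293.1] [47.6 73.9] 85.9 depthP [ 0.4136 -0.2921  0.0288]
   46 [558.2 401.5] [ 142.2 -646.4] [ 6.8 47.7] 87.4 depthP [ 0.192  -0.5536  0.1764]
table z [np.float64(0.0033), np.float64(0.0028), np.float64(0.0006), np.float64(0.0031)]
[[0.0153 0.0199 0.0217 0.0191 0.0166 0.0146]
 [0.0153 0.0153 0.0138 0.0151 0.0178 0.0201]
 [0.0147 0.0174 0.014  0.0139 0.0144 0.0173]
 [0.0125 0.0189 0.0184 0.016  0.0157 0.0144]
 [0.0143 0.0174 0.0146 0.0149 0.0178 0.0156]
 [0.0154 0.0152 0.0155 0.014  0.015  0.0175]]
```

View pics/nests.png

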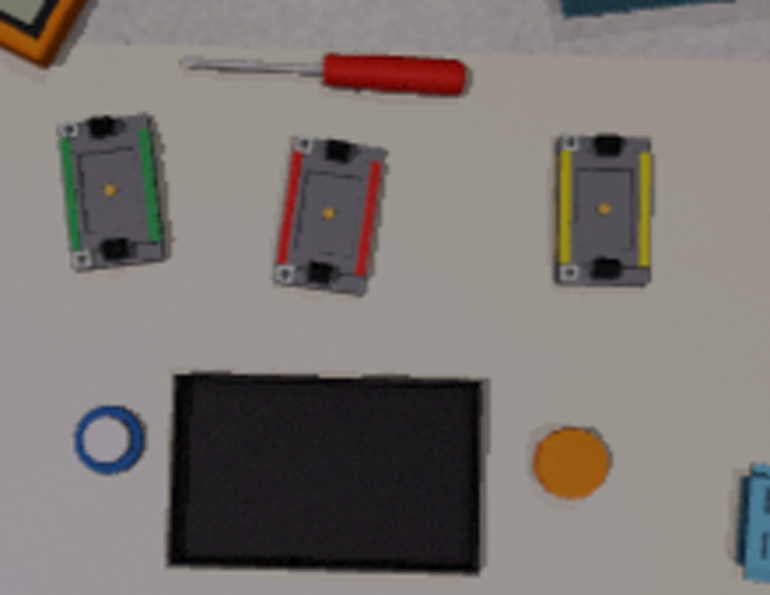

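View pics/left.png

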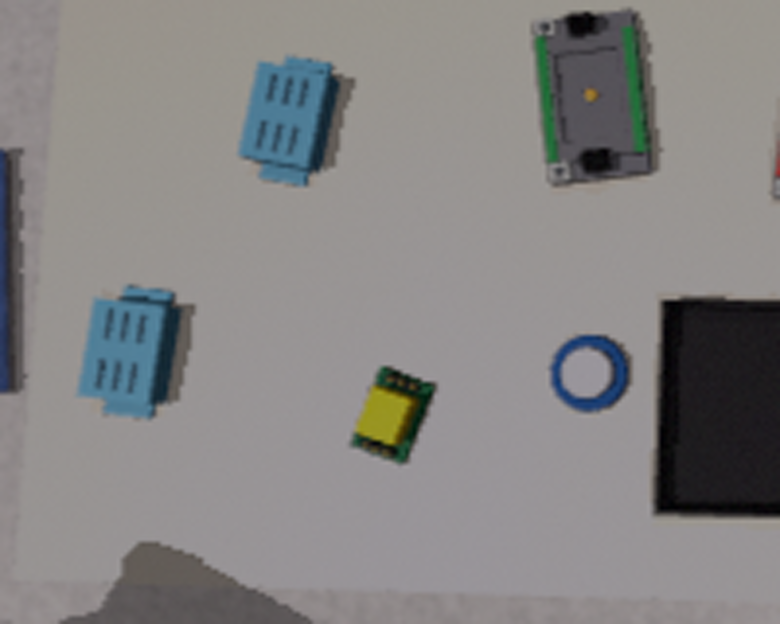

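View pics/right.png

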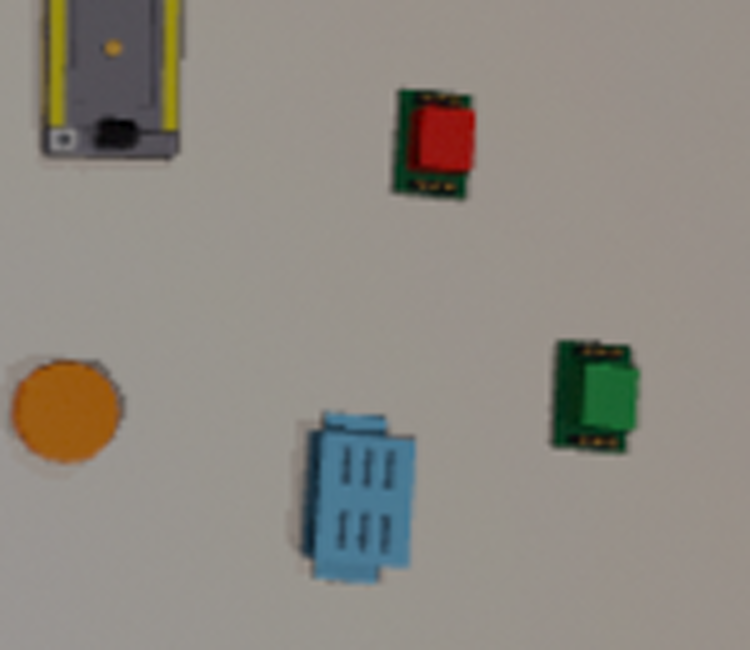

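```bash
cat >> h.py <<'E'
def rect(p):
    (c,(w,h),a)=cv2.minAreaRect((p*1000).astype(np.float32))
    if w<h: w,h,a=h,w,a+90
    a=(a+90)%180-90   # long axis angle wrt world x
    return np.round(c,1),round(w,1),round(h,1),round(a,1)
def topface(s,c,z,frac=0.8,box=None,smin=100,amin=40):
    m=cmask(s,c,smin)
    if box is not None:
        b=np.zeros_like(m); b[box[1]:box[3],box[0]:box[2]]=1; m&=b
    out=[]
    n,l,st,ce=cv2.connectedComponentsWithStats(m.astype(np.uint8))
    for i in range(1,n):
        if st[i,4]<amin: continue
        V=s["hsv"][...,2].astype(float); t=np.percentile(V[l==i],75)
        mm=((l==i)&(V>frac*t)).astype(np.uint8)
        for a,e,p in blobs(s,mm,z,amin): out.append((a,e.round(1),*rect(p),(p.mean(0)*1000).round(1)))
    return out
def nests(s):
    for c in("red","yellow","green"):
        B=[(e,p) for a,e,p in blobs(s,cmask(s,c,100),0.020,30) if 0.55<p.mean(0)[0]<0.69 and abs(p.mean(0)[1])<0.25]
        R=[rect(p) for e,p in B]; L=[r for r in R if r[1]>65]
        if len(L)==2: print(c,"nest mid",(L[0][0]+L[1][0])/2,"ang",L[0][3],L[1][3],[p.mean(0).round(4) for e,p in B], "mean",np.mean([p.mean(0) for e,p in B if len(p)>40],0).round(4))
        else: print(c,R)
E
python3 - <<'E'
from h import *
s=snap("top"); np.set_printoptions(precision=4,suppress=True)
nests(s)
B={"red":(400,190,435,225),"yellow":(140,245,180,285),"green":(436,240,465,275)}
for c in B: print(c,topface(s,c,.027,.8,B[c]))
for b in ((115,165,155,215),(75,225,110,275),(380,255,420,305)): print(topface(s,"blue",.028,.85,b,80))
# pins
for (u,v),n in zip(((211,184),(273,190),(352,189)),("green","red","yellow")):
    sub=cmask(s,"yellow",90,60)|cmask(s,"orange",90,60)
    m=np.zeros_like(sub); m[v-6:v+7,u-6:u+7]=sub[v-6:v+7,u-6:u+7]
    w=s["hsv"][...,1]*m.astype(float); vv,uu=np.nonzero(m); print(n,m.sum(), ray(s,np.average(uu,weights=w[vv,uu]),np.average(vv,weights=w[vv,uu]),.019).round(4) if m.sum() else 0)
E
```

```text
red nest mid [618.3  13.6] ang -6.7 -7.0 [array([0.6217, 0.0412]), array([ 0.6142, -0.0139])] mean [0.618  0.0137]
yellow nest mid [ 627.25 -176.9 ] ang 0.6 0.2 [array([ 0.6246, -0.1498]), array([ 0.6241, -0.2056])] mean [ 0.6244 -0.1777]
green nest mid [630.95 166.2 ] ang 8.7 8.7 [array([0.6333, 0.1389]), array([0.6262, 0.1938])] mean [0.6298 0.1663]
red [(np.int32(126), array([419.2, 207.4]), array([ 584.8, -336.7]), 27.2, 24.0, -0.5, array([ 584.9, -337.2]))]
yellow [(np.int32(128), array([157.5, 266.1]), array([427.5, 283.4]), 28.7, 24.0, -18.8, array([427.6, 283.5]))]
green [(np.int32(123), array([451.6, 258.9]), array([ 463.8, -413.5]), 28.3, 23.6, -1.0, array([ 464.1, -412.5]))]
[(np.int32(378), array([132.5, 188. ]), array([614.3, 355.4]), 65.1, 42.3, -8.6, array([613.2, 354.9]))]
[(np.int32(405), array([ 90.8, 251. ]), array([458.3, 444.3]), 66.9, 44.5, -5.5, array([458.8, 444.3]))]
[(np.int32(424), array([402.2, 281.1]), array([ 408.1, -295.9]), 67.3, 42.8, -4.0, array([ 408.8, -295. ]))]
green 1 [0.6298 0.1619 0.019 ]
red 7 [0.6181 0.0135 0.019 ]
yellow 2 [ 0.6262 -0.1747  0.019 ]
```

```bash
cat >> h.py <<'E'
from scipy.spatial.transform import Rotation as Ro
def plan(*targets):  # each (x,y,z,angdeg) m
    st=manip.sense(); R0=Ro.from_quat(st["tool_rot"]).as_matrix(); p=st["tcp_pos"]
    print("at",p.round(4),"z-axis",R0[:,2].round(4),"ang",round(np.degrees(np.arctan2(-R0[1,0],-R0[0,0])),2),"gap",round(float(st["finger_gap"])*8.5,2),"F",st["force"].round(1),"t",st["t"])
    for x,y,z,a in targets:
        a=np.radians(a); Rd=np.array([[-np.cos(a),-np.sin(a),0],[-np.sin(a),np.cos(a),0],[0,0,-1]]).T.copy().T
        Rd=np.stack([[-np.cos(a),-np.sin(a),0],[-np.sin(a),np.cos(a),0],[0,0,-1]],1)
        d=R0.T@(np.array([x,y,z])-p)*100; r=R0.T@Rd
        roll=np.arctan2(r[1,0],r[0,0]); print("dp",d.round(2),"roll",round(float(roll),3),"dist",np.linalg.norm(d).round(1))
E
python3 - <<'E'
from h import *
plan((.4276,.2834,.12,-18.8),(.4276,.2834,.028,-18.8))
E
```

```text
at [0.211  0.5878 0.2497] z-axis [-7.0e-04 -1.2e-03 -1.0e+00] ang -19.76 gap 8.46 F [ 0.2 -0.3 -0.2] t 0.2
dp [-30.68 -21.31  12.99] roll -0.017 dist 39.5
dp [-30.68 -21.3   22.19] roll -0.017 dist 43.4
```

```bash
python3 -m creep '{"claw":[5.5,5.5,5.5,5.5,5.5,5.5,5.5,5.5,5.5,5.5,5.5,5.5],"dp":[[-30.68,-21.3,13],[-30.68,-21.3,13],[-30.68,-21.3,13],[-30.68,-21.3,13],[-30.68,-21.3,13],[-30.68,-21.3,13],[-30.68,-21.3,13],[-30.68,-21.3,13],[-30.68,-21.3,13],[-30.68,-21.3,13],[-30.68,-21.3,13],[-30.68,-21.3,13]],"roll":[-0.017,-0.017,-0.017,-0.017,-0.017,-0.017,-0.017,-0.017,-0.017,-0.017,-0.017,-0.017]}' 40
python3 - <<'E'
from h import *
plan((.4276,.2834,.12,-18.8),(.4276,.2834,.028,-18.8))
save(snap("top"),"t1.png",(60,130,260,320),3.1); save(snap("scene"),"s1.png")
E
```

```text
t: 1.4
tcp_pos: [0.4272, 0.2853, 0.1208]
tool_rot: [0.162, 0.987, 0.0, 0.0]
force: [-0.3, 0.4, 0.2]
finger_gap: 0.642
at [0.4272 0.2853 0.1208] z-axis [ 6.e-04  4.e-04 -1.e+00] ang -18.65 gap 5.46 F [-0.3  0.4  0.2] t 1.4
dp [-0.1  -0.17  0.08] roll 0.003 dist 0.2
dp [-0.09 -0.17  9.28] roll 0.003 dist 9.3
```

View pics/t1.png

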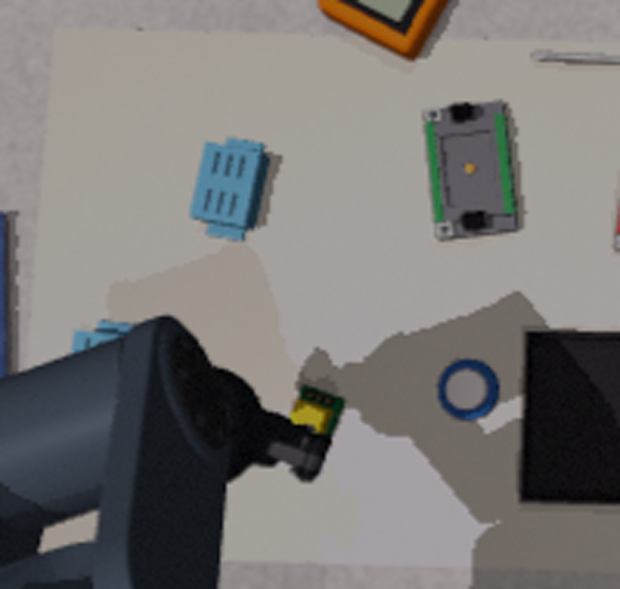

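View pics/s1.png

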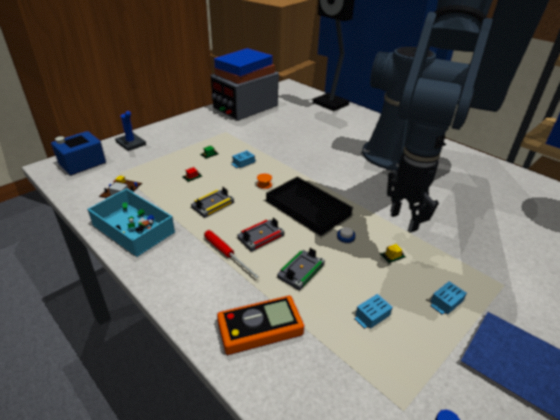

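```bash
python3 -m creep '{"claw":[5,5,5,5,5,5],"dp":[[-0.1,-0.1,5],[-0.1,-0.1,7.5],[-0.1,-0.1,9.28],[-0.1,-0.1,9.28],[-0.1,-0.1,9.28],[-0.1,-0.1,9.28]],"roll":[0,0,0,0,0,0]}'
python3 - <<'E'
from h import *
plan((.4276,.2834,.028,-18.8))
save(snap("scene"),"s2.png",(330,180,470,290),5)
E
```

```text
t: 2.1
tcp_pos: [0.4292, 0.2834, 0.0286]
tool_rot: [0.163, 0.987, 0.001, 0.001]
force: [0.6, -0.1, -0.3]
finger_gap: 0.585
at [0.4292 0.2834 0.0286] z-axis [ 2.1e-03  8.0e-04 -1.0e+00] ang -18.74 gap 4.97 F [ 0.6 -0.1 -0.3] t 2.1
dp [ 0.15 -0.05  0.06] roll 0.001 dist 0.2
```

View pics/s2.png

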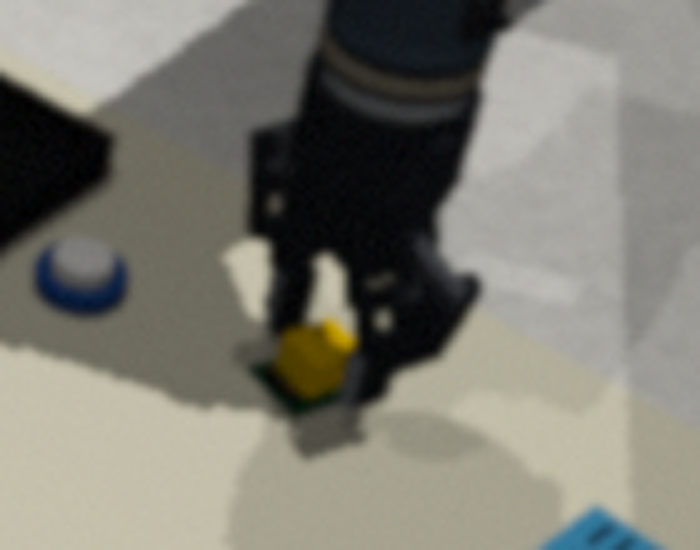

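```bash
python3 -m creep '{"claw":[5,5,2,1.5,1.5,1.5,1.5,1.5,1.5,1.5],"dp":[[0.15,0,0],[0.15,0,0],[0.15,0,0],[0.15,0,0],[0.15,0,0],[0.15,0,0],[0.15,0,0],[0.15,0,0],[0.15,0,0],[0.15,0,0]],"roll":[0,0,0,0,0,0,0,0,0,0]}' 40
python3 - <<'E'
from h import *
plan((.4276,.2834,.12,-18.8),(.6244,-.1777,.12,.4))
E
```

```text
t: 3.15
tcp_pos: [0.4274, 0.2833, 0.028]
tool_rot: [0.163, 0.987, 0.0, 0.0]
force: [0.4, 0.0, 5.3]
finger_gap: 0.298
at [0.4274 0.2833 0.028 ] z-axis [ 5.e-04  2.e-04 -1.e+00] ang -18.78 gap 2.53 F [0.4 0.  5.3] t 3.15
dp [-0.02  0.02 -9.2 ] roll 0.0 dist 9.2
dp [-33.5 -37.3  -9.2] roll -0.335 dist 51.0
```

```bash
python3 -m creep '{"claw":[4,4,4,1.5,1.5,1.5,1.5,1.5,1.5],"dp":[[0,0,-0.3],[0,0,-0.4],[0,0,-0.4],[0,0,-0.4],[0,0,-0.4],[0,0,-0.4],[0,0,-0.4],[0,0,-0.4],[0,0,-0.4]],"roll":[0,0,0,0,0,0,0,0,0]}' 40
python3 - <<'E'
from h import *
plan((.4276,.2834,.12,-18.8),(.6244,-.1777,.12,.4))
E
```

```text
t: 4.05
tcp_pos: [0.4273, 0.2833, 0.0316]
tool_rot: [0.163, 0.987, 0.0, 0.0]
force: [0.1, -0.7, 2.5]
finger_gap: 0.296
at [0.4273 0.2833 0.0316] z-axis [ 2.e-04  1.e-04 -1.e+00] ang -18.78 gap 2.51 F [ 0.1 -0.7  2.5] t 4.05
dp [-0.03  0.02 -8.84] roll 0.0 dist 8.8
dp [-33.51 -37.3   -8.84] roll -0.335 dist 50.9
```

```bash
python3 -m creep '{"claw":[1.5,1.5,1.5,1.5,1.5,1.5,1.5,1.5,1.5,1.5,1.5,1.5],"dp":[[0,0,-5],[0,0,-8.8],[-33.5,-37.3,-8.8],[-33.5,-37.3,-8.8],[-33.5,-37.3,-8.8],[-33.5,-37.3,-8.8],[-33.5,-37.3,-8.8],[-33.5,-37.3,-8.8],[-33.5,-37.3,-8.8],[-33.5,-37.3,-8.8],[-33.5,-37.3,-8.8],[-33.5,-37.3,-8.8]],"roll":[0,0,-0.335,-0.335,-0.335,-0.335,-0.335,-0.335,-0.335,-0.335,-0.335,-0.335]}' 40
python3 - <<'E'
from h import *
plan((.6244,-.1777,.12,.4),(.6244,-.1777,.06,.4))
E
```

```text
t: 5.25
tcp_pos: [0.6187, -0.1673, 0.1186]
tool_rot: [-0.003, 1.0, 0.001, -0.001]
force: [1.1, 0.4, -1.6]
finger_gap: 0.29
at [ 0.6187 -0.1673  0.1186] z-axis [-0.0019  0.001  -1.    ] ang 0.38 gap 2.47 F [ 1.1  0.4 -1.6] t 5.25
dp [-0.56 -1.05 -0.14] roll -0.0 dist 1.2
dp [-0.57 -1.05  5.86] roll -0.0 dist 6.0
```

```bash
python3 -m creep '{"claw":[1.5,1.5,1.5],"dp":[[0,0,0],[0,0,0],[0,0,0]],"roll":[0,0,0]}'
python3 - <<'E'
from h import *
plan((.6244,-.1777,.06,.4))
s=snap("top"); save(s,"t3.png",(300,120,440,240),5); save(snap("scene"),"s3.png",(140,130,340,280),4)
E
```

```text
t: 5.55
tcp_pos: [0.6175, -0.1641, 0.1185]
tool_rot: [-0.004, 1.0, 0.001, -0.002]
force: [-0.5, -0.4, -1.7]
finger_gap: 0.289
at [ 0.6175 -0.1641  0.1185] z-axis [-0.0033  0.0018 -1.    ] ang 0.43 gap 2.46 F [-0.5 -0.4 -1.7] t 5.55
dp [-0.7  -1.37  5.84] roll 0.001 dist 6.0
```

View pics/t3.png

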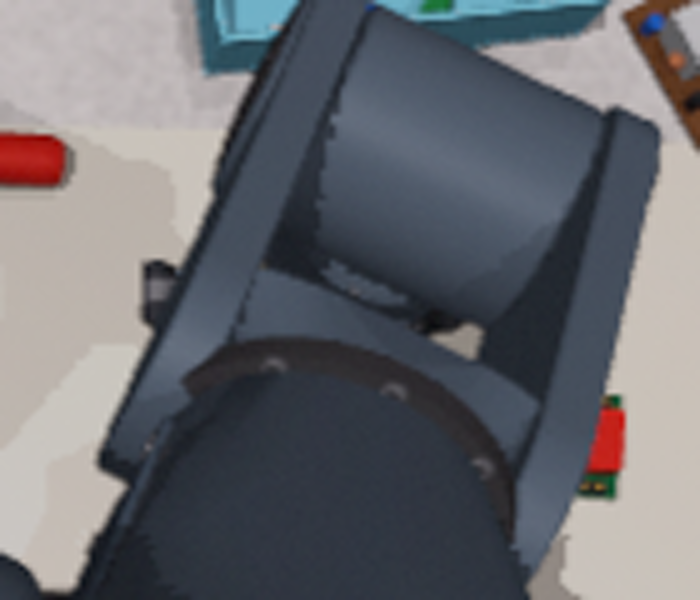

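View pics/s3.png

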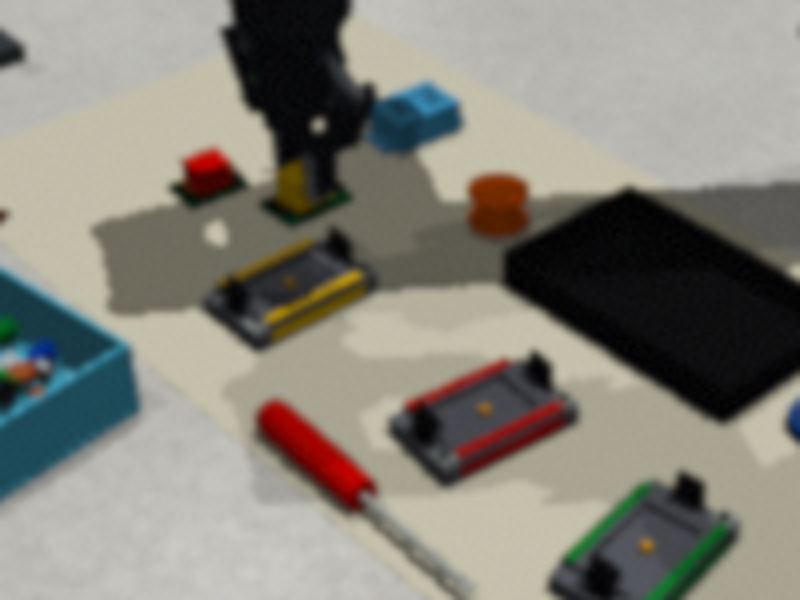

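```bash
python3 -m creep '{"claw":[1.5,1.5,1.5,1.5,1.5],"dp":[[-0.7,-1.37,2],[-0.7,-1.37,5.0],[-0.7,-1.37,5.84],[-0.7,-1.37,5.84],[-0.7,-1.37,5.84]],"roll":[0,0,0,0,0]}'
python3 - <<'E'
from h import *
plan((.6244,-.1777,.056,.4))
s=snap("scene"); save(s,"s4.png",(170,160,270,235),8)
E
```

```text
t: 6.15
tcp_pos: [0.6263, -0.1783, 0.0618]
tool_rot: [-0.004, 1.0, -0.0, 0.0]
force: [0.2, -0.1, -1.0]
finger_gap: 0.291
at [ 0.6263 -0.1783  0.0618] z-axis [ 4.e-04 -1.e-04 -1.e+00] ang 0.48 gap 2.47 F [ 0.2 -0.1 -1. ] t 6.15
dp [0.19 0.06 0.58] roll 0.001 dist 0.6
```

View pics/s4.png

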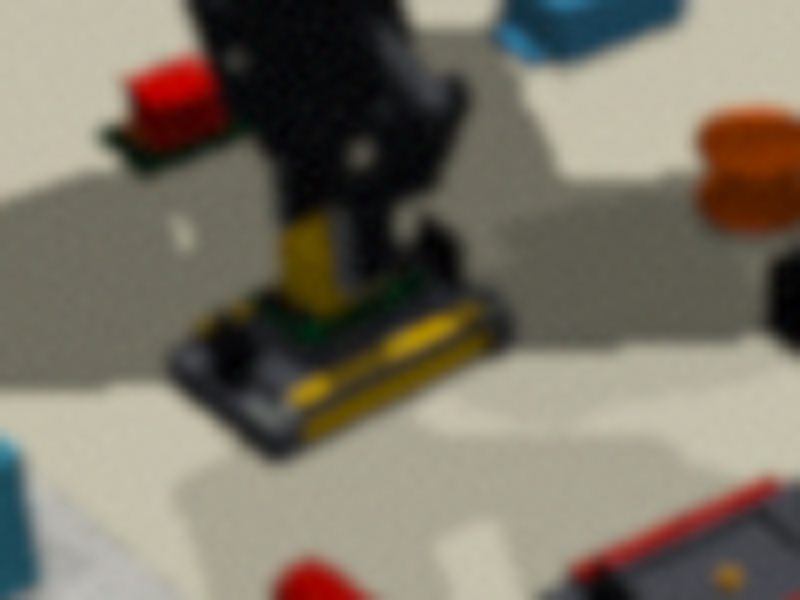

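```bash
cat >> h.py <<'E'
def topcal():
    return dict(f=210/np.tan(np.radians(52.21113325429262/2)),cx=274.7864007255859,cy=212.34282143457656,R=np.array([[0.02791497,-0.99959887,-0.0047796],[-0.99317255,-0.02719309,-0.11344085],[0.11326537,0.00791367,-0.99353326]]),t=np.array([-0.00649811,0.56291557,0.99229163]))
E
python3 - <<'E'
from h import *
im=cv2.imread("pics/top0.png").astype(float); s=topcal()
sat=im[...,2]-im[...,0]
for (u,v),n in zip(((211,184),(273,190),(352,189)),("green","red","yellow")):
    w=np.clip(sat[v-5:v+6,u-5:u+6]-12,0,None); yy,xx=np.mgrid[v-5:v+6,u-5:u+6]
    print(n,(w>0).sum(),u:=(w*xx).sum()/w.sum(),v:=(w*yy).sum()/w.sum(),ray(s,u,v,.018).round(4))
E
```

```text
green 12 211.08530805687204 183.8388625592417 [0.6303 0.1667 0.018 ]
red 12 273.4968847352025 190.52803738317758 [0.6179 0.0138 0.018 ]
yellow 13 352.1949685534591 189.11163522012578 [ 0.6266 -0.1777  0.018 ]
```

```bash
python3 -m creep '{"claw":[1.5,1.5,1.5,1.5],"dp":[[0,0.06,0],[0,0.06,0.5],[0,0.06,0.8],[0,0.06,0.8]],"roll":[0,0,0,0]}'
python3 - <<'E'
from h import *
plan((.626,-.1777,.0466,.4))
E
```

```text
t: 6.6
tcp_pos: [0.6257, -0.1784, 0.0527]
tool_rot: [-0.004, 1.0, 0.0, -0.0]
force: [0.7, -0.1, -1.9]
finger_gap: 0.291
at [ 0.6257 -0.1784  0.0527] z-axis [-9.e-04  4.e-04 -1.e+00] ang 0.41 gap 2.47 F [ 0.7 -0.1 -1.9] t 6.6
dp [-0.03  0.07  0.61] roll 0.0 dist 0.6
```

Next, go slowly down and feel for contact.

```bash
python3 -m creep '{"claw":[1.5,1.5,1.5],"dp":[[-0.03,0.07,0.15],[-0.03,0.07,0.3],[-0.03,0.07,0.3]],"roll":[0,0,0]}'
python3 -m creep '{"claw":[1.5,1.5,1.5],"dp":[[0,0,0.1],[0,0,0.2],[0,0,0.2]],"roll":[0,0,0]}'
```

```text
t: 6.9
tcp_pos: [0.6264, -0.1779, 0.0499]
tool_rot: [-0.004, 1.0, 0.0, -0.0]
force: [0.3, -1.0, -1.8]
finger_gap: 0.291
t: 7.2
tcp_pos: [0.6264, -0.1779, 0.048]
tool_rot: [-0.004, 1.0, -0.0, 0.0]
force: [-0.3, -0.1, -1.1]
finger_gap: 0.293
```

```bash
python3 -m creep '{"claw":[1.5,1.5],"dp":[[0,0,0.1],[0,0,0.12]],"roll":[0,0]}'
python3 -m creep '{"claw":[4,4,4,5,5,5,5,5],"dp":[[0,0,0],[0,0,0],[0,0,0],[0,0,-4],[0,0,-8],[0,0,-10],[0,0,-10],[0,0,-10]],"roll":[0,0,0,0,0,0,0,0]}'
python3 - <<'E'
from h import *
plan((.585,-.337,.12,-1),(.585,-.337,.032,-1))
s=snap("scene"); save(s,"s5.png",(170,130,270,235),6)
E
```

```text
t: 7.4
tcp_pos: [0.6264, -0.1778, 0.0469]
tool_rot: [-0.004, 1.0, -0.0, 0.0]
force: [0.5, -0.7, -0.7]
finger_gap: 0.296
t: 8.2
tcp_pos: [0.6262, -0.1777, 0.1471]
tool_rot: [-0.004, 1.0, -0.0, 0.0]
force: [0.7, -1.0, -0.5]
finger_gap: 0.586
at [ 0.6262 -0.1777  0.1471] z-axis [ 3.e-04 -1.e-04 -1.e+00] ang 0.41 gap 4.98 F [ 0.7 -1.  -0.5] t 8.2
dp [  4.24 -15.9    2.71] roll 0.025 dist 16.7
dp [  4.24 -15.9   11.51] roll 0.025 dist 20.1
```

View pics/s5.png

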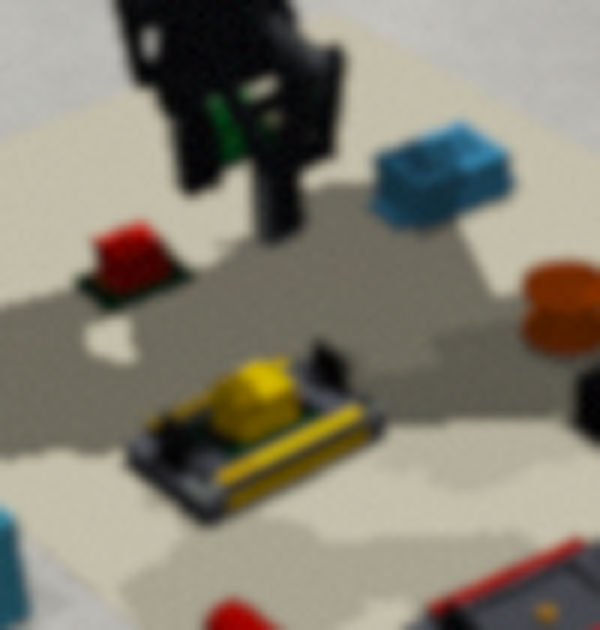

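```bash
python3 -m creep '{"claw":[5,5,5,5,5,5,5,5,5,5],"dp":[[4.24,-15.9,2.7],[4.24,-15.9,2.7],[4.24,-15.9,2.7],[4.24,-15.9,2.7],[4.24,-15.9,5],[4.24,-15.9,9],[4.24,-15.9,11.3],[4.24,-15.9,11.3],[4.24,-15.9,11.3],[4.24,-15.9,11.3]],"roll":[0.033,0.033,0.033,0.033,0.033,0.033,0.033,0.033,0.033,0.033]}'
python3 - <<'E'
from h import *
plan((.585,-.337,.032,-1.5))
E
```

```text
t: 9.25
tcp_pos: [0.586, -0.3373, 0.035]
tool_rot: [0.013, 1.0, -0.001, 0.001]
force: [-0.6, -0.1, -0.1]
finger_gap: 0.585
at [ 0.586  -0.3373  0.035 ] z-axis [ 0.0016 -0.0012 -1.    ] ang -1.45 gap 4.97 F [-0.6 -0.1 -0.1] t 9.25
dp [0.11 0.03 0.3 ] roll 0.001 dist 0.3
```

```bash
python3 -m creep '{"claw":[5,3.5,1.5,1.5,1.5,1.5,1.5,1.5],"dp":[[0.08,0,0.3],[0.08,0,0.3],[0.08,0,0.3],[0.08,0,0.3],[0.08,0,0.3],[0.08,0,0.3],[0.08,0,0.3],[0.08,0,0.3]],"roll":[0,0,0,0,0,0,0,0]}' 40
python3 - <<'E'
from h import *
plan((.585,-.337,.13,-1.5),(.618,.0137,.13,-6.8))
E
```

```text
t: 10.05
tcp_pos: [0.5849, -0.3375, 0.032]
tool_rot: [0.013, 1.0, -0.001, 0.001]
force: [-0.3, 0.2, 6.5]
finger_gap: 0.291
at [ 0.5849 -0.3375  0.032 ] z-axis [ 0.0014 -0.0011 -1.    ] ang -1.48 gap 2.48 F [-0.3  0.2  6.5] t 10.05
dp [-0.02  0.04 -9.8 ] roll 0.0 dist 9.8
dp [-2.42 35.18 -9.83] roll 0.093 dist 36.6
```

```bash
python3 -m creep '{"claw":[1.5,1.5,1.5,1.5,1.5,1.5,1.5,1.5,1.5,1.5,1.5,1.5],"dp":[[0,0,-5],[0,0,-9.8],[-2.42,35.18,-9.8],[-2.42,35.18,-9.8],[-2.42,35.18,-9.8],[-2.42,35.18,-9.8],[-2.42,35.18,-9.8],[-2.42,35.18,-9.8],[-2.42,35.18,-9.8],[-2.42,35.18,-9.8],[-2.42,35.18,-9.8],[-2.42,35.18,-9.8]],"roll":[0,0,0.093,0.093,0.093,0.093,0.093,0.093,0.093,0.093,0.093,0.093]}'
python3 - <<'E'
from h import *
plan((.618,.0137,.06,-6.8))
E
```

```text
t: 11.25
tcp_pos: [0.6174, 0.0132, 0.1285]
tool_rot: [0.06, 0.998, -0.0, -0.0]
force: [-1.2, -0.8, -1.0]
finger_gap: 0.293
at [0.6174 0.0132 0.1285] z-axis [-7.e-04 -4.e-04 -1.e+00] ang -6.82 gap 2.49 F [-1.2 -0.8 -1. ] t 11.25
dp [-0.06  0.06  6.85] roll -0.0 dist 6.9
```

```bash
python3 -m creep '{"claw":[1.5,1.5,1.5,1.5,1.5],"dp":[[-0.06,0,3.5],[-0.06,0.04,6],[-0.06,0.04,7],[-0.06,0.04,7.1],[-0.06,0.04,7.1]],"roll":[0,0,0,0,0]}'
python3 - <<'E'
from h import *
plan((.618,.0137,.047,-6.8))
E
```

```text
t: 11.75
tcp_pos: [0.6188, 0.0132, 0.0583]
tool_rot: [0.06, 0.998, -0.0, 0.0]
force: [0.3, 0.3, -1.0]
finger_gap: 0.289
at [0.6188 0.0132 0.0583] z-axis [ 9.e-04 -2.e-04 -1.e+00] ang -6.89 gap 2.46 F [ 0.3  0.3 -1. ] t 11.75
dp [0.09 0.04 1.13] roll -0.002 dist 1.1
```

```bash
python3 -m creep '{"claw":[1.5,1.5,1.5,1.5,1.5],"dp":[[0.05,0.03,0.4],[0.05,0.03,0.6],[0.05,0.03,0.8],[0.05,0.03,0.95],[0.05,0.03,0.95]],"roll":[0,0,0,0,0]}'
python3 - <<'E'
from h import *
plan((.618,.0137,.047,-6.8))
E
```

```text
t: 12.25
tcp_pos: [0.6185, 0.0145, 0.0516]
tool_rot: [0.059, 0.998, -0.0, 0.001]
force: [-3.1, -1.6, 14.6]
finger_gap: 0.292
at [0.6185 0.0145 0.0516] z-axis [ 2.1e-03 -7.0e-04 -1.0e+00] ang -6.77 gap 2.48 F [-3.1 -1.6 14.6] t 12.25
dp [ 0.04 -0.09  0.46] roll 0.001 dist 0.5
```

```bash
python3 -m creep '{"claw":[1.5,1.5,1.5],"dp":[[0,-0.05,-0.6],[0,-0.05,-0.6],[0,-0.05,-0.6]],"roll":[0,0,0]}'
python3 - <<'E'
from h import *
plan((.618,.0137,.047,-6.8))
s=snap("scene"); save(s,"s6.png",(215,190,305,265),8.5)
s=snap("top"); save(s,"t6.png",(200,130,400,280),4)
E
```

```text
t: 12.55
tcp_pos: [0.6178, 0.0143, 0.0545]
tool_rot: [0.059, 0.998, -0.0, 0.0]
force: [-0.2, 0.1, -1.5]
finger_gap: 0.293
at [0.6178 0.0143 0.0545] z-axis [ 4.e-04 -0.e+00 -1.e+00] ang -6.8 gap 2.49 F [-0.2  0.1 -1.5] t 12.55
dp [-0.02 -0.05  0.75] roll -0.0 dist 0.8
```

View pics/s6.png

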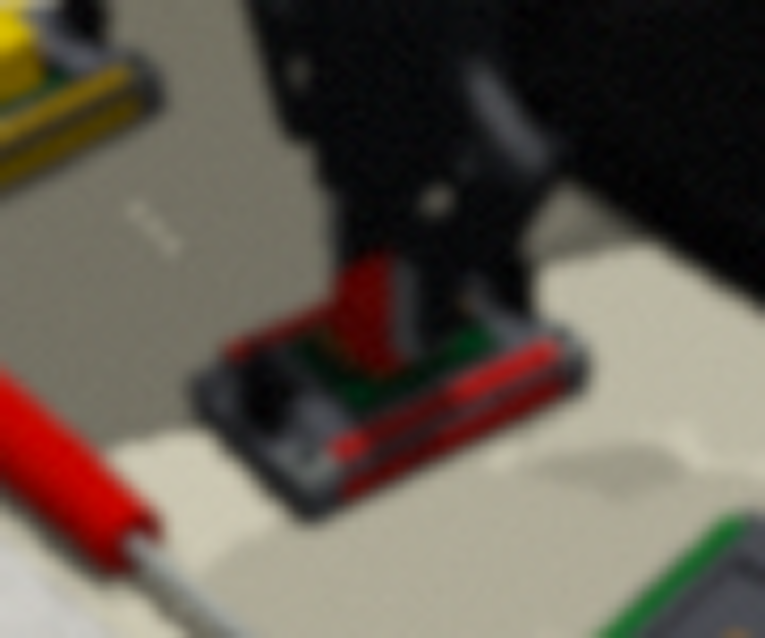

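View pics/t6.png

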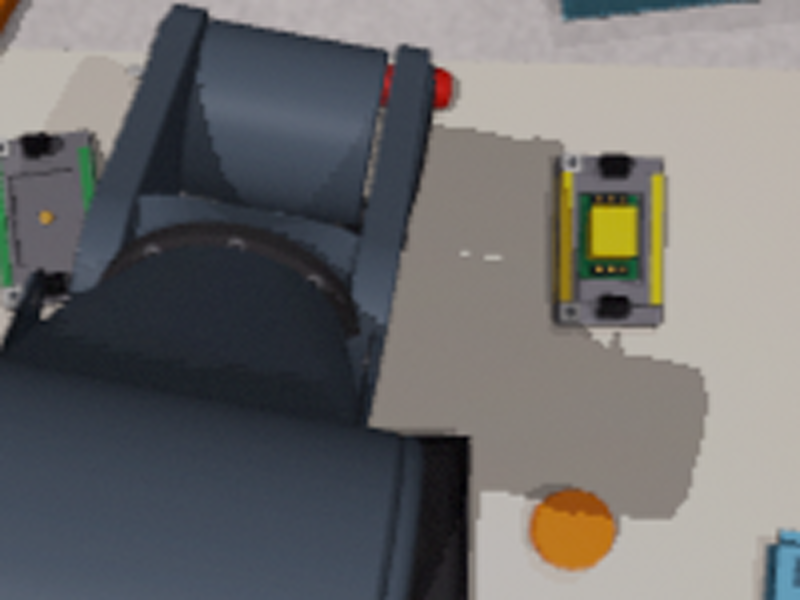

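```bash
python3 - <<'E'
from h import *
s=snap("scene")
st=manip.sense(); p=st["tcp_pos"]; a=np.radians(-6.8); c=np.array([np.cos(a),np.sin(a)]); n=np.array([-np.sin(a),np.cos(a)])
def px(X): 
    q=proj(s,X); return ((q-[215,190]+.5)*8.5-.5).round(0)
zb=p[2]-.032
for sx in(1,-1):
  for sy in(1,-1):
    b=p[:2]+sx*.026*c+sy*.018*n; print("board",sx,sy,px([*b,zb]),px([*b,zb+.005]))
N=np.array([.618,.0137])
for sx in(1,-1):
  for sy in(1,-1):
    print("nest",sx,sy,px([*(N+sx*.052*c+sy*.032*n),.02]),"pocket",px([*(N+sx*.028*c+sy*.020*n),.02]))
E
```

```text
board 1 1 [356. 418.] [355. 405.]
board 1 -1 [286. 353.] [286. 340.]
board -1 1 [499. 350.] [499. 337.]
board -1 -1 [428. 288.] [428. 275.]
nest 1 1 [306. 485.] pocket [351. 430.]
nest 1 -1 [184. 366.] pocket [274. 357.]
nest -1 1 [594. 347.] pocket [505. 356.]
nest -1 -1 [467. 238.] pocket [427. 287.]
```

```bash
python3 -m creep '{"claw":[1.5,1.5,1.5,1.5,1.5],"dp":[[0.05,-0.05,0],[0.05,-0.05,0.2],[0.05,-0.05,0.3],[0.05,-0.05,0.4],[0.05,-0.05,0.4]],"roll":[0,0,0,0,0]}'
python3 - <<'E'
from h import *
plan((.618,.0137,.047,-6.8)); print(manip.sense()["ft_torque"])
E
```

```text
t: 13.2
tcp_pos: [0.617, 0.0138, 0.0502]
tool_rot: [0.059, 0.998, 0.0, -0.0]
force: [-0.5, 0.4, -1.4]
finger_gap: 0.291
at [0.617  0.0138 0.0502] z-axis [-4.e-04  0.e+00 -1.e+00] ang -6.8 gap 2.47 F [-0.5  0.4 -1.4] t 13.2
dp [-0.1   0.01  0.32] roll -0.0 dist 0.3
[ 0.01232217 -0.00440825  0.00312638]
```

Now it has gone below the deck contact height with no force, so it is in the pocket.

```bash
python3 -m creep '{"claw":[1.5,1.5,1.5],"dp":[[0,0,0.15],[0,0,0.32],[0,0,0.32]],"roll":[0,0,0]}'
python3 -m creep '{"claw":[4,4,4,5,5,5,5,5],"dp":[[0,0,0],[0,0,0],[0,0,0],[0,0,-4],[0,0,-8],[0,0,-10],[0,0,-10],[0,0,-10]],"roll":[0,0,0,0,0,0,0,0]}'
python3 - <<'E'
from h import *
s=snap("scene"); save(s,"s7.png",(130,120,305,265),4.5)
print(topface(s,"green",.027,.8,(195,135,225,170),80))
plan((.464,-.4125,.13,-1),(.464,-.4125,.032,-1))
E
```

```text
t: 13.5
tcp_pos: [0.6173, 0.0137, 0.0472]
tool_rot: [0.059, 0.998, -0.0, 0.0]
force: [-0.3, 1.1, -1.2]
finger_gap: 0.291
t: 14.3
tcp_pos: [0.617, 0.0138, 0.1474]
tool_rot: [0.059, 0.998, -0.0, 0.0]
force: [-0.1, 0.1, -0.0]
finger_gap: 0.586
[]
at [0.6163 0.0138 0.1463] z-axis [-1.9e-03  3.0e-04 -1.0e+00] ang -6.81 gap 4.99 F [-0.7 -0.  -0.6] t 14.35
dp [ 10.06 -44.14   1.65] roll -0.101 dist 45.3
dp [ 10.05 -44.14  11.45] roll -0.101 dist 46.7
```

View pics/s7.png

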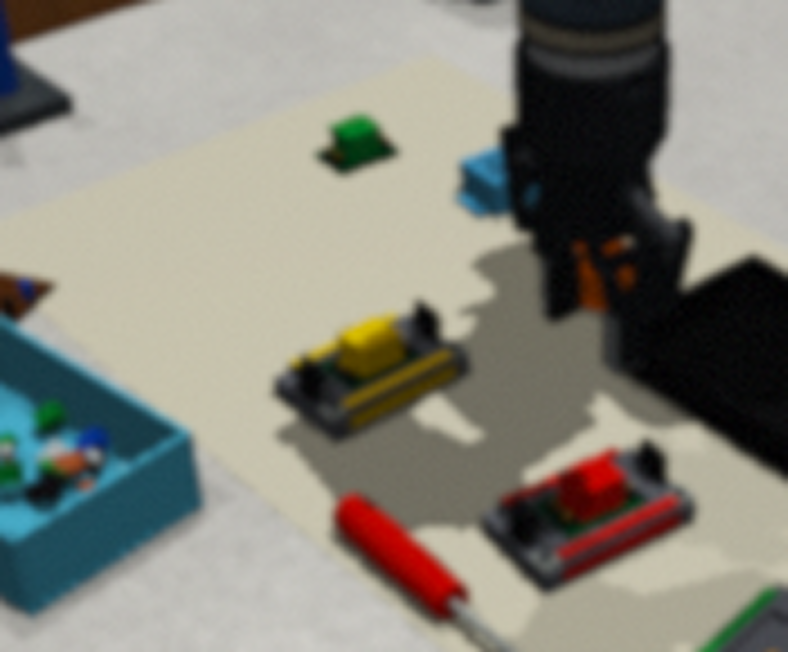

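```bash
python3 -m creep '{"claw":[5,5,5,5,5,5,5,5,5,5,5,5],"dp":[[10.05,-44.2,1.65],[10.05,-44.2,1.65],[10.05,-44.2,1.65],[10.05,-44.2,1.65],[10.05,-44.2,1.65],[10.05,-44.2,1.65],[10.05,-44.2,1.65],[10.05,-44.2,1.65],[10.05,-44.2,1.65],[10.05,-44.2,1.65],[10.05,-44.2,1.65],[10.05,-44.2,1.65]],"roll":[-0.098,-0.098,-0.098,-0.098,-0.098,-0.098,-0.098,-0.098,-0.098,-0.098,-0.098,-0.098]}'
python3 - <<'E'
from h import *
plan((.464,-.413,.032,-1.2))
E
```

```text
t: 15.55
tcp_pos: [0.4645, -0.4114, 0.1292]
tool_rot: [0.01, 1.0, 0.002, -0.001]
force: [-0.8, 0.5, 0.2]
finger_gap: 0.589
at [ 0.4645 -0.4114  0.1292] z-axis [-0.0021  0.0034 -1.    ] ang -1.18 gap 5.01 F [-0.8  0.5  0.2] t 15.55
dp [ 0.02 -0.19  9.72] roll 0.0 dist 9.7
```

```bash
python3 -m creep '{"claw":[5,5,5,5,5],"dp":[[0.02,-0.1,5],[0.02,-0.1,8],[0.02,-0.1,9.5],[0.02,-0.1,9.7],[0.02,-0.1,9.7]],"roll":[0,0,0,0,0]}'
python3 - <<'E'
from h import *
plan((.464,-.413,.032,-1.2))
E
```

```text
t: 16.05
tcp_pos: [0.4655, -0.4136, 0.034]
tool_rot: [0.01, 1.0, -0.0, 0.0]
force: [0.2, -0.0, 0.8]
finger_gap: 0.585
at [ 0.4655 -0.4136  0.034 ] z-axis [ 1.e-04 -1.e-04 -1.e+00] ang -1.11 gap 4.97 F [ 0.2 -0.   0.8] t 16.05
dp [0.15 0.06 0.2 ] roll 0.002 dist 0.3
```

```bash
python3 -m creep '{"claw":[5,3.5,1.5,1.5,1.5,1.5,1.5,1.5],"dp":[[0.12,0,0.2],[0.12,0,0.2],[0.12,0,0.2],[0.12,0,0.2],[0.12,0,0.2],[0.12,0,0.2],[0.12,0,0.2],[0.12,0,0.2]],"roll":[0,0,0,0,0,0,0,0]}' 40
python3 - <<'E'
from h import *
plan((.63,.1665,.14,8.5))
E
```

```text
t: 16.85
tcp_pos: [0.4641, -0.4149, 0.0332]
tool_rot: [0.01, 1.0, -0.001, 0.001]
force: [-0.3, 1.6, 5.7]
finger_gap: 0.295
at [ 0.4641 -0.4149  0.0332] z-axis [ 0.0015 -0.0018 -1.    ] ang -1.2 gap 2.51 F [-0.3  1.6  5.7] t 16.85
dp [-15.38  58.46 -10.76] roll -0.169 dist 61.4
```

```bash
python3 -m creep '{"claw":[1.5,1.5,1.5,1.5,1.5,1.5,1.5,1.5,1.5,1.5,1.5,1.5],"dp":[[0,0,-5],[0,0,-10],[-15.4,58.4,-10.7],[-15.4,58.4,-10.7],[-15.4,58.4,-10.7],[-15.4,58.4,-10.7],[-15.4,58.4,-10.7],[-15.4,58.4,-10.7],[-15.4,58.4,-10.7],[-15.4,58.4,-10.7],[-15.4,58.4,-10.7],[-15.4,58.4,-10.7]],"roll":[0,0,-0.169,-0.169,-0.169,-0.169,-0.169,-0.169,-0.169,-0.169,-0.169,-0.169]}'
python3 - <<'E'
from h import *
plan((.63,.1665,.13,8.5))
E
```

```text
t: 18.05
tcp_pos: [0.6011, 0.0684, 0.1375]
tool_rot: [-0.074, 0.997, -0.0, -0.0]
force: [1.2, -0.6, -1.5]
finger_gap: 0.293
at [0.6011 0.0684 0.1375] z-axis [-4.e-04 -1.e-04 -1.e+00] ang 8.49 gap 2.49 F [ 1.2 -0.6 -1.5] t 18.05
dp [-4.31  9.27  0.74] roll -0.0 dist 10.3
```

```bash
python3 -m creep '{"claw":[1.5,1.5,1.5,1.5,1.5,1.5],"dp":[[-4.2,9.1,0.7],[-4.2,9.1,0.7],[-4.2,9.1,0.7],[-4.2,9.1,4],[-4.2,9.1,7.5],[-4.2,9.1,7.5]],"roll":[0,0,0,0,0,0]}'
python3 - <<'E'
from h import *
plan((.6295,.1667,.055,8.5))
E
```

```text
t: 18.65
tcp_pos: [0.6245, 0.1618, 0.0576]
tool_rot: [-0.074, 0.997, -0.0, -0.006]
force: [-2.0, 0.2, -1.6]
finger_gap: 0.295
at [0.6245 0.1618 0.0576] z-axis [-0.012  -0.0012 -0.9999] ang 8.49 gap 2.5 F [-2.   0.2 -1.6] t 18.65
dp [-0.57  0.41  0.25] roll -0.0 dist 0.7
```

```bash
python3 -m creep '{"claw":[1.5,1.5,1.5],"dp":[[-0.2,0.2,0],[-0.2,0.2,0],[-0.2,0.2,0]],"roll":[0,0,0]}'
python3 - <<'E'
from h import *
plan((.6293,.1667,.055,8.5))
E
```

```text
t: 18.95
tcp_pos: [0.6324, 0.1648, 0.0647]
tool_rot: [-0.074, 0.997, 0.0, 0.002]
force: [0.7, -0.3, -1.6]
finger_gap: 0.293
at [0.6324 0.1648 0.0647] z-axis [ 4.e-03  3.e-04 -1.e+00] ang 8.48 gap 2.49 F [ 0.7 -0.3 -1.6] t 18.95
dp [0.29 0.23 0.97] roll -0.0 dist 1.0
```

```bash
python3 -m creep '{"claw":[1.5,1.5,1.5,1.5],"dp":[[0.29,0.2,0.5],[0.29,0.2,0.95],[0.29,0.2,0.95],[0.29,0.2,0.95]],"roll":[0,0,0,0]}'
python3 - <<'E'
from h import *
plan((.6293,.1667,.055,8.5))
E
```

```text
t: 19.35
tcp_pos: [0.6275, 0.1666, 0.0531]
tool_rot: [-0.074, 0.997, 0.0, -0.0]
force: [-1.0, 0.1, 0.2]
finger_gap: 0.289
at [0.6275 0.1666 0.0531] z-axis [-4.e-04  1.e-04 -1.e+00] ang 8.49 gap 2.45 F [-1.   0.1  0.2] t 19.35
dp [-0.18 -0.02 -0.19] roll -0.0 dist 0.3
```

```bash
python3 -m creep '{"claw":[1.5,1.5,1.5,1.5,1.5],"dp":[[-0.14,0,0],[-0.14,0,0],[-0.14,0,0.1],[-0.14,0,0.25],[-0.14,0,0.3]],"roll":[0,0,0,0,0]}'
python3 - <<'E'
from h import *
plan((.629,.1667,.0475,8.5)); print(manip.sense()["ft_torque"])
E
```

```text
t: 19.85
tcp_pos: [0.6296, 0.1662, 0.0498]
tool_rot: [-0.074, 0.997, -0.0, 0.0]
force: [0.5, -1.9, -0.9]
finger_gap: 0.288
at [0.6296 0.1662 0.0498] z-axis [ 9.e-04 -6.e-04 -1.e+00] ang 8.5 gap 2.45 F [ 0.5 -1.9 -0.9] t 19.85
dp [0.05 0.05 0.23] roll 0.0 dist 0.2
[-0.30564271 -0.11456178  0.02697618]
```

```bash
python3 -m creep '{"claw":[1.5,1.5,1.5],"dp":[[0,-0.05,0.1],[0,-0.05,0.23],[0,-0.05,0.23]],"roll":[0,0,0]}'
python3 - <<'E'
from h import *
plan((.629,.1667,.0475,8.5)); print(manip.sense()["ft_torque"])
E
```

```text
t: 20.15
tcp_pos: [0.6293, 0.1661, 0.0482]
tool_rot: [-0.074, 0.997, -0.0, 0.0]
force: [-0.4, -0.9, 4.5]
finger_gap: 0.289
at [0.6293 0.1661 0.0482] z-axis [ 3.e-04 -2.e-04 -1.e+00] ang 8.49 gap 2.45 F [-0.4 -0.9  4.5] t 20.15
dp [0.02 0.06 0.07] roll -0.0 dist 0.1
[-0.38095613  0.1069198  -0.0091846 ]
```

```bash
python3 -m creep '{"claw":[4,4,4,5,5,5,5,5],"dp":[[0,0,0],[0,0,0],[0,0,0],[0,0,-4],[0,0,-8],[0,0,-10],[0,0,-10],[0,0,-10]],"roll":[0,0,0,0,0,0,0,0]}'
python3 - <<'E'
from h import *
s=snap("scene"); save(s,"s8.png",(180,170,340,300),5)
plan((.613,.355,.15,-9))
E
```

```text
t: 20.95
tcp_pos: [0.6288, 0.1663, 0.1476]
tool_rot: [-0.074, 0.997, 0.0, -0.0]
force: [-0.1, -0.4, 0.2]
finger_gap: 0.586
at [0.6282 0.1662 0.1466] z-axis [-2.3e-03 -1.0e-04 -1.0e+00] ang 8.49 gap 4.96 F [-1.1 -0.4 -0.3] t 21.0
dp [-1.29 18.9  -0.34] roll 0.305 dist 18.9
```

View pics/s8.png

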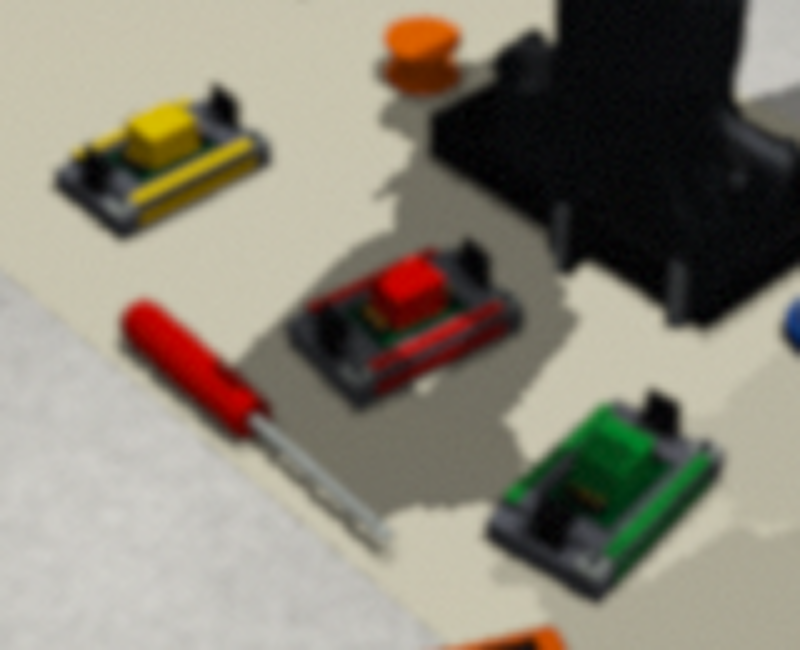

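```bash
python3 -m creep '{"claw":[7,7,7,7,7,7],"dp":[[22,0,-5],[22,0,-5],[22,0,-5],[22,0,-5],[22,0,-5],[22,0,-5]],"roll":[0,0,0,0,0,0]}'
python3 - <<'E'
from h import *
s=snap("top"); save(s,"t9.png",(180,130,400,300),3.5); save(s,"t9l.png",(60,160,200,280),5)
for c in("red","yellow","green"):
    print(c,topface(s,c,.042,.8,(190,165,380,220),90,80))
for b in ((115,165,155,215),(75,225,110,275),(380,255,420,305)): print(topface(s,"blue",.028,.9,b,80))
E
```

```text
t: 21.6
tcp_pos: [0.4057, 0.1335, 0.1967]
tool_rot: [-0.074, 0.997, 0.0, -0.004]
force: [0.1, -0.2, -0.1]
finger_gap: 0.818
red [(np.int32(94), array([262.2, 188.8]), array([618.1,  40.4]), 76.0, 7.1, -6.8, array([617.3,  40.6])), (np.int32(98), array([284.7, 192.1]), array([611.4, -13.1]), 77.6, 7.0, -6.6, array([611. , -13.2])), (np.int32(123), array([272.5, 189. ]), array([617.6,  16. ]), 28.1, 24.3, -7.6, array([617.6,  16. ]))]
yellow [(np.int32(96), array([341. , 188.5]), array([ 623.3, -147. ]), 74.8, 4.8, 0.6, array([ 623.2, -147. ])), (np.int32(95), array([364. , 189.3]), array([ 622.4, -201.6]), 74.8, 4.8, 0.3, array([ 622.7, -201.6])), (np.int32(131), array([353. , 187.5]), array([ 626.4, -175.5]), 26.9, 23.8, 0.5, array([ 626.4, -175.6]))]
green [(np.int32(88), array([222.1, 182.4]), array([630.1, 136.9]), 76.4, 6.7, 8.4, array([630.3, 136.8])), (np.int32(120), array([208.8, 182.7]), array([629.1, 168. ]), 26.9, 23.9, 2.7, array([628.6, 168.4]))]
[(np.int32(362), array([132.4, 188. ]), array([614.1, 355.7]), 65.3, 41.7, -7.6, array([613.2, 355.2]))]
[(np.int32(393), array([ 90.8, 251. ]), array([458.1, 444.6]), 66.9, 44.4, -4.7, array([458.8, 444.3]))]
[(np.int32(406), array([402.3, 281. ]), array([ 408.2, -295.9]), 67.1, 42.8, -4.1, array([ 409. , -295.4]))]
```

View pics/t9.png

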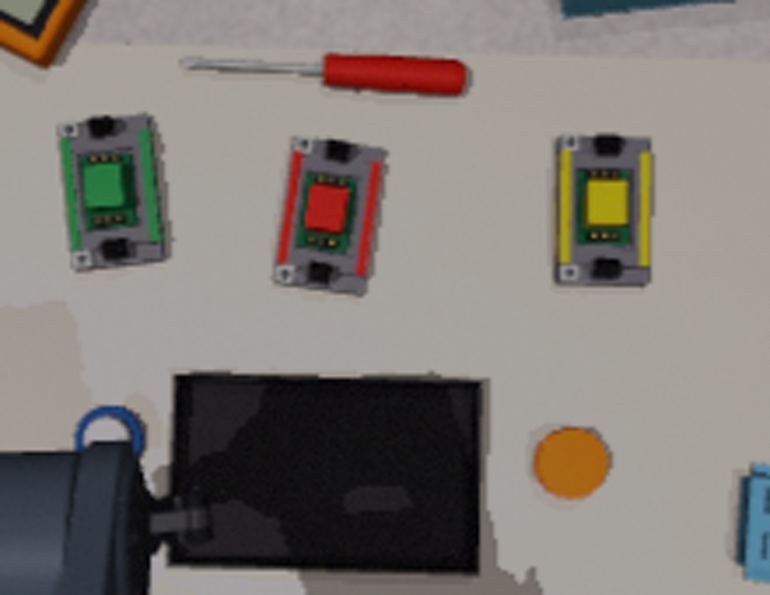

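View pics/t9l.png

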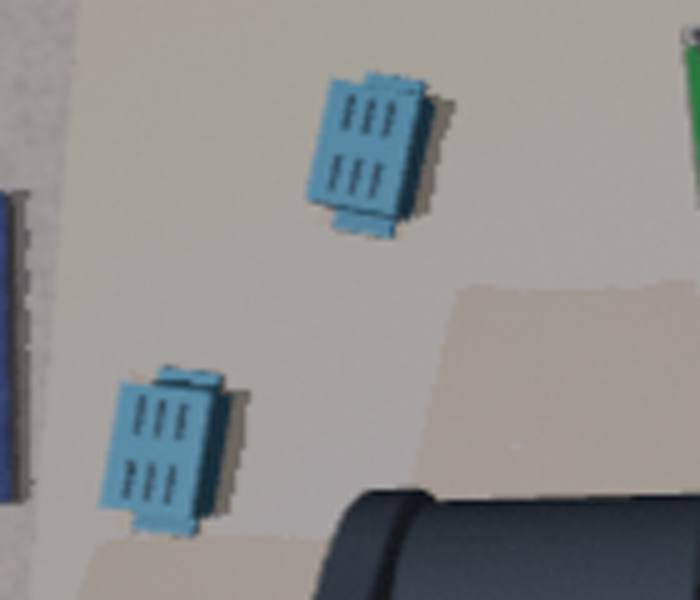

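```bash
python3 - <<'E'
from h import *
s=snap("top")
for c,b in (("red",(262,180,283,200)),("yellow",(343,178,362,198)),("green",(202,173,218,194))):
    m=cmask(s,c,90); bb=np.zeros_like(m); bb[b[1]:b[3],b[0]:b[2]]=1; m&=bb
    V=s["hsv"][...,2]; m&=V>0.85*np.percentile(V[m],75); m=cv2.erode(m.astype(np.uint8),np.ones((3,3)))>0
    P=s["P"][m]; P=P[np.isfinite(P[:,2])]
    A=np.c_[P[:,:2]-P[:,:2].mean(0),np.ones(len(P))]; k=np.linalg.lstsq(A,P[:,2],rcond=None)[0]
    print(c,len(P),"z",P[:,2].mean().round(4),np.median(P[:,2]).round(4),"slopes",k[:2].round(3))
save(s,"t10g.png",(190,155,240,215),12)
E
```

```text
red 76 z 0.0418 0.0424 slopes [-0.167 -0.158]
yellow 88 z 0.0423 0.0424 slopes [-0.011  0.056]
green 76 z 0.0426 0.0425 slopes [0.005 0.053]
```

View pics/t10g.png

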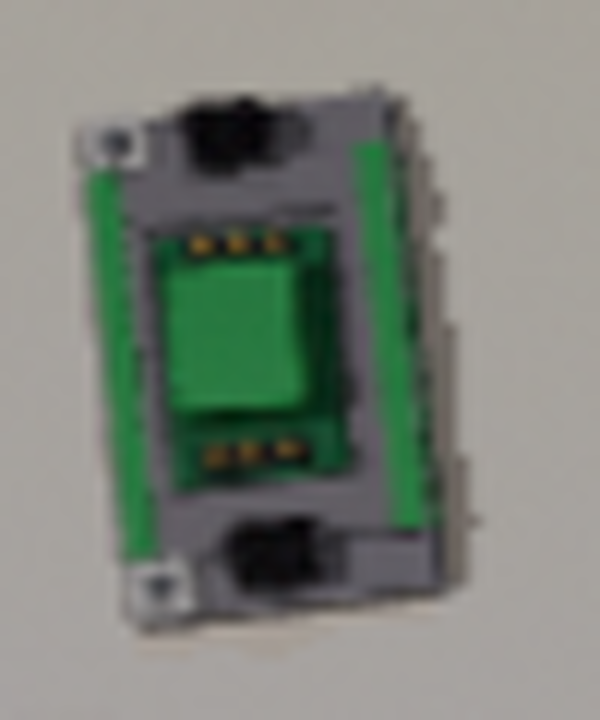

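```bash
python3 - <<'E'
from h import *
s=topcal()
for u,v in((133.1,189.1),(91.3,249.3),(402.6,279.2)): print(ray(s,u,v,.028).round(4))
c=ray(s,133.1,189.1,.028)
plan((c[0],c[1],.12,-9),(c[0],c[1],.034,-9))
E
```

```text
[0.6105 0.3532 0.028 ]
[0.4628 0.4434 0.028 ]
[ 0.4132 -0.2961  0.028 ]
at [0.4116 0.1337 0.1971] z-axis [-4.e-04  0.e+00 -1.e+00] ang 8.49 gap 6.97 F [ 1.1 -0.6 -1. ] t 21.7
dp [-22.92  18.77   7.7 ] roll 0.305 dist 30.6
dp [-22.92  18.77  16.3 ] roll 0.305 dist 33.8
```

```bash
python3 -m creep '{"claw":[7,7,7,7,7,7,7,7,7,7,7,7],"dp":[[-22.9,18.8,7.7],[-22.9,18.8,7.7],[-22.9,18.8,7.7],[-22.9,18.8,7.7],[-22.9,18.8,7.7],[-22.9,18.8,7.7],[-22.9,18.8,7.7],[-22.9,18.8,7.7],[-22.9,18.8,11],[-22.9,18.8,13],[-22.9,18.8,13],[-22.9,18.8,13]],"roll":[0.305,0.305,0.305,0.305,0.305,0.305,0.305,0.305,0.305,0.305,0.305,0.305]}'
python3 - <<'E'
from h import *
plan((.6105,.3535,.030,-9))
save(snap("scene"),"s11.png",(300,220,460,350),5)
E
```

```text
t: 22.9
tcp_pos: [0.61, 0.3525, 0.0678]
tool_rot: [0.079, 0.997, -0.0, -0.0]
force: [1.3, 0.7, -0.8]
finger_gap: 0.821
at [0.61   0.3525 0.0678] z-axis [-1.e-03 -5.e-04 -1.e+00] ang -9.03 gap 6.98 F [ 1.3  0.7 -0.8] t 22.9
dp [-0.04  0.11  3.78] roll -0.001 dist 3.8
```

View pics/s11.png

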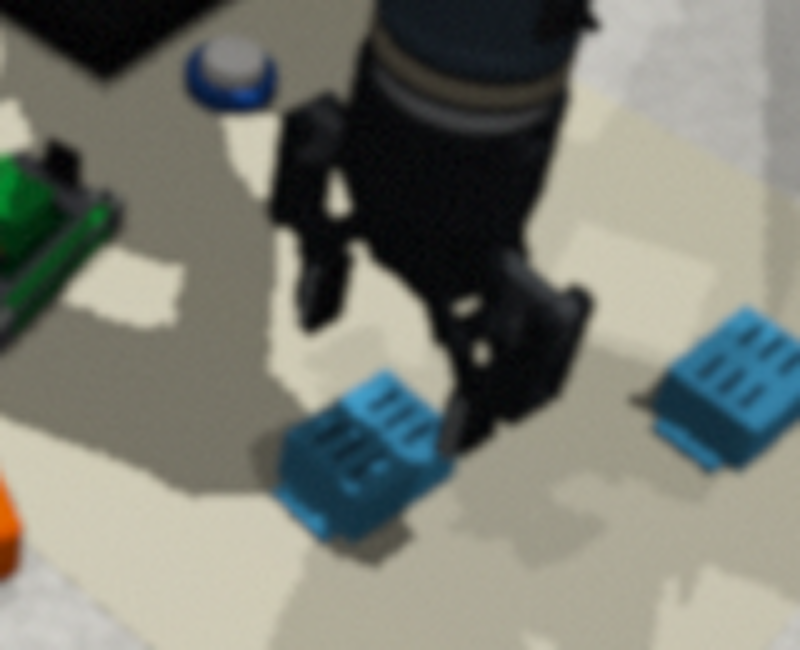

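```bash
python3 -m creep '{"claw":[7,7,7,4,3,3,3,3,3],"dp":[[-0.04,0.1,2],[-0.04,0.1,3.7],[-0.04,0.1,3.7],[-0.04,0.1,3.7],[-0.04,0.1,3.7],[-0.04,0.1,3.7],[-0.04,0.1,3.7],[-0.04,0.1,3.7],[-0.04,0.1,3.7]],"roll":[0,0,0,0,0,0,0,0,0]}' 70
python3 - <<'E'
from h import *
plan((.6105,.3535,.030,-9))
save(snap("scene"),"s12.png",(300,220,460,350),5)
E
```

```text
t: 23.85
tcp_pos: [0.6118, 0.3547, 0.032]
tool_rot: [0.078, 0.997, 0.0, 0.001]
force: [0.1, -0.7, 6.2]
finger_gap: 0.495
at [0.6118 0.3547 0.032 ] z-axis [ 2.2e-03  8.0e-04 -1.0e+00] ang -8.98 gap 4.21 F [ 0.1 -0.7  6.2] t 23.85
dp [ 0.11 -0.14  0.2 ] roll 0.0 dist 0.3
```

View pics/s12.png

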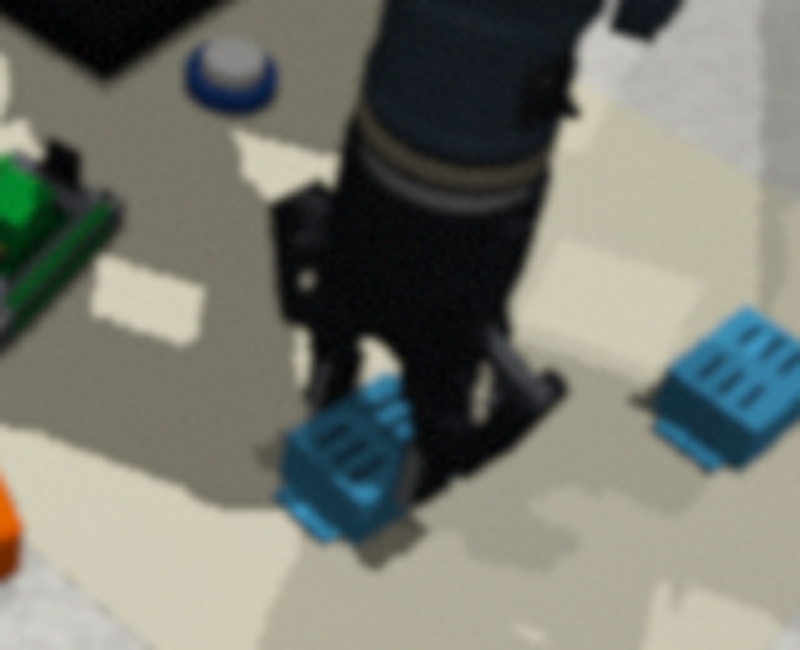

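```bash
cat >> h.py <<'E'
def coverpx(s,x,y,z0,ang,box,k):
    a=np.radians(ang); c=np.array([np.cos(a),np.sin(a)]); n=np.array([-np.sin(a),np.cos(a)]); o=np.array([x,y])
    f=lambda sx,sy,z: ((proj(s,[*(o+sx*c+sy*n),z0+z])-box[:2]+.5)*k-.5).round(0).astype(int).tolist()
    print("top",[(f(sx*.03,sy*.022,.028)) for sx in(1,-1) for sy in(1,-1)],"bot",[f(sx*.03,sy*.022,0) for sx in(1,-1) for sy in(1,-1)],"fl+",[f(.04,sy*.015,z) for sy in (1,-1) for z in (0,.0045)],"fl-",[f(-.04,sy*.015,z) for sy in (1,-1) for z in (0,.0045)])
E
python3 - <<'E'
from h import *
s=snap("scene"); coverpx(s,.6118,.3547,0,-9,(300,220),5)
E
```

```text
top [[359, 505], [282, 432], [463, 438], [385, 370]] bot [[348, 549], [273, 476], [450, 482], [374, 413]] fl+ [[318, 549], [320, 542], [267, 498], [268, 491]] fl- [[454, 460], [456, 453], [402, 413], [404, 406]]
```

```bash
python3 - <<'E'
from h import *
plan((.6305,.1664,.13,8.5))
E
```

```text
at [0.6117 0.3548 0.032 ] z-axis [ 2.2e-03  8.0e-04 -1.0e+00] ang -8.98 gap 4.21 F [-0.6  0.3  5.4] t 23.95
dp [ -4.81 -18.3   -9.81] roll -0.305 dist 21.3
```

```bash
python3 -m creep '{"claw":[3,3,3,3,3,3,3,3,3,3],"dp":[[0,0,-5],[0,0,-9.7],[-4.8,-18.3,-9.7],[-4.8,-18.3,-9.7],[-4.8,-18.3,-9.7],[-4.8,-18.3,-9.7],[-4.8,-18.3,-9.7],[-4.8,-18.3,-9.7],[-4.8,-18.3,-9.7],[-4.8,-18.3,-9.7]],"roll":[0,0,-0.305,-0.305,-0.305,-0.305,-0.305,-0.305,-0.305,-0.305]}'
python3 - <<'E'
from h import *
plan((.6305,.1664,.09,8.5))
E
```

```text
t: 24.95
tcp_pos: [0.6292, 0.1677, 0.1275]
tool_rot: [-0.075, 0.997, 0.0, -0.0]
force: [0.4, -0.2, -0.8]
finger_gap: 0.493
at [0.6292 0.1677 0.1275] z-axis [-5.e-04  2.e-04 -1.e+00] ang 8.6 gap 4.19 F [ 0.4 -0.2 -0.8] t 24.95
dp [-0.11 -0.15  3.75] roll 0.002 dist 3.8
```

```bash
python3 -m creep '{"claw":[3,3,3,3],"dp":[[-0.11,-0.12,2],[-0.11,-0.12,3.75],[-0.11,-0.12,3.75],[-0.11,-0.12,3.75]],"roll":[0,0,0,0]}'
python3 - <<'E'
from h import *
plan((.6305,.1664,.08,8.5))
s=snap("scene"); save(s,"s13.png",(260,210,340,290),8)
p=manip.sense()["tcp_pos"]; coverpx(s,p[0],p[1],p[2]-.031,8.5,(260,210),8)
def f(x,y,z):
    a=np.radians(8.5); q=np.array([.6293,.1664])+x*np.array([np.cos(a),np.sin(a)])+y*np.array([-np.sin(a),np.cos(a)]); return ((proj(s,[*q,z])-[260,210]+.5)*8-.5).round(0)
print("hooks top outer",f(.046,0,.042),f(-.046,0,.042),"nest corner",f(.052,.032,.02),f(.052,-.032,.02),f(-.052,.032,.02))
E
```

```text
t: 25.35
tcp_pos: [0.6306, 0.1662, 0.09]
tool_rot: [-0.075, 0.997, 0.0, -0.0]
force: [-0.7, -0.2, -0.2]
finger_gap: 0.492
at [0.6306 0.1662 0.09  ] z-axis [-8.e-04 -0.e+00 -1.e+00] ang 8.59 gap 4.18 F [-0.7 -0.2 -0.2] t 25.35
dp [0.   0.02 1.  ] roll 0.001 dist 1.0
top [[346, 369], [213, 298], [469, 251], [338, 186]] bot [[340, 444], [210, 373], [461, 325], [333, 260]] fl+ [[298, 453], [299, 441], [209, 404], [209, 392]] fl- [[459, 296], [460, 284], [372, 252], [373, 240]]
hooks top outer [243. 483.] [428. 305.] nest corner [322. 606.] [136. 499.] [525. 396.]
```

View pics/s13.png

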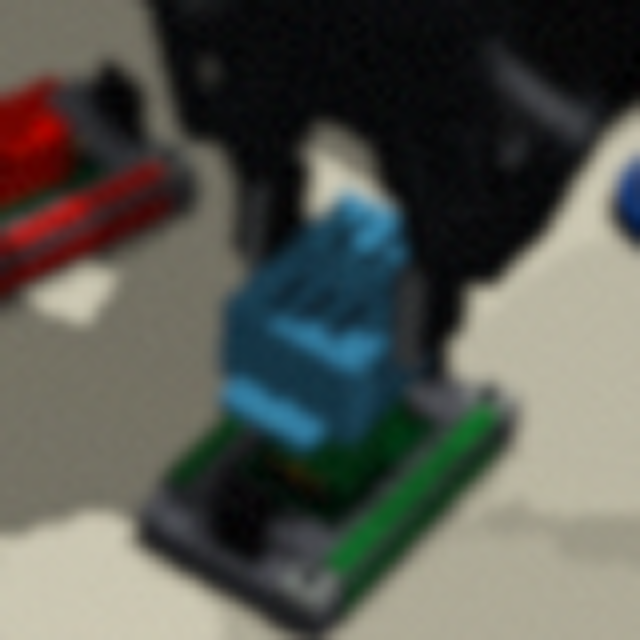

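```bash
python3 - <<'E'
from h import *
s=snap("scene"); m=cmask(s,"blue",100,40); m[:, :270]&=True
b=np.zeros_like(m); b[225:275,280:316]=1; m&=b
P=s["P"][m]; 
z=P[:,2]
a=np.radians(8.5); c=np.array([np.cos(a),np.sin(a)]); n=np.array([-np.sin(a),np.cos(a)])
p=manip.sense()["tcp_pos"]
L=(P[:,:2]-p[:2])@np.c_[c,n]*1000
ok=np.isfinite(z)
print(p,np.percentile(z[ok],[2,10,50,90,98]).round(3))
print("x",np.percentile(L[ok,0],[1,5,50,95,99]).round(1),"y",np.percentile(L[ok,1],[1,5,50,95,99]).round(1))
h=z-(p[2]-.031)
for lo,hi in((-.004,.008),(.008,.02),(.023,.033)):
    k=ok&(h>lo)&(h<hi); print(lo,k.sum(),"x",np.percentile(L[k,0],[2,50,90,97]).round(1),"y",np.percentile(L[k,1],[3,10,50,90,97]).round(1))
E
```

```text
[0.63153654 0.16591637 0.09110092] [0.04  0.064 0.086 0.089 0.09 ]
x [-27.3 -20.1  18.7  35.4  38.1] y [-19.6 -17.    2.2  23.9  24.6]
-0.004 104 x [ 2.5 29.9 37.5 39.2] y [-12.7  -9.5   7.4  23.4  24.1]
0.008 86 x [ 7.7 27.4 29.1 29.9] y [-16.6 -11.7   9.   24.2  24.6]
0.023 310 x [-27.3   7.3  27.   28.4] y [-18.3 -15.2  -1.1  17.3  22.9]
```

```bash
python3 -m creep '{"claw":[3,3,3,3,3],"dp":[[0.03,0.02,0.6],[0.03,0.02,1.2],[0.03,0.02,1.6],[0.03,0.02,1.6],[0.03,0.02,1.6]],"roll":[0,0,0,0,0]}' 90
python3 - <<'E'
from h import *
plan((.6302,.1664,.051,8.5))
E
```

```text
t: 25.95
tcp_pos: [0.6305, 0.1652, 0.074]
tool_rot: [-0.074, 0.997, -0.0, -0.0]
force: [0.8, 0.3, -0.3]
finger_gap: 0.488
at [0.6305 0.1652 0.074 ] z-axis [-4.e-04 -1.e-04 -1.e+00] ang 8.48 gap 4.14 F [ 0.8  0.3 -0.3] t 25.95
dp [0.01 0.13 2.3 ] roll -0.0 dist 2.3
```

```bash
python3 -m creep '{"claw":[3,3,3,3],"dp":[[0,0.1,0.3],[0,0.1,0.6],[0,0.1,0.8],[0,0.1,0.8]],"roll":[0,0,0,0]}'
python3 -m creep '{"claw":[3,3,3],"dp":[[0,0,0.3],[0,0,0.5],[0,0,0.5]],"roll":[0,0,0]}'
```

```text
t: 26.35
tcp_pos: [0.6304, 0.1663, 0.066]
tool_rot: [-0.074, 0.997, 0.0, -0.0]
force: [-0.4, 0.6, -0.7]
finger_gap: 0.488
t: 26.65
tcp_pos: [0.6307, 0.1663, 0.0614]
tool_rot: [-0.074, 0.997, -0.0, 0.0]
force: [-0.5, -0.0, 2.1]
finger_gap: 0.488
```

```bash
python3 -m creep '{"claw":[3,3,3,3],"dp":[[0,0,0.3],[0,0,0.5],[0,0,0.5],[0,0,0.5]],"roll":[0,0,0,0]}'
python3 -m creep '{"claw":[3,3,3],"dp":[[0,0,0.2],[0,0,0.4],[0,0,0.4]],"roll":[0,0,0]}'
```

```text
t: 27.05
tcp_pos: [0.6302, 0.1662, 0.0557]
tool_rot: [-0.074, 0.997, -0.0, -0.0]
force: [-0.9, -0.2, -0.3]
finger_gap: 0.488
t: 27.35
tcp_pos: [0.6303, 0.1663, 0.0522]
tool_rot: [-0.074, 0.997, 0.0, -0.0]
force: [-0.7, 0.3, 1.1]
finger_gap: 0.49
```

```bash
python3 -m creep '{"claw":[3,3,3],"dp":[[0,0,0.1],[0,0,0.2],[0,0,0.2]],"roll":[0,0,0]}'
python3 -m creep '{"claw":[3,3,3],"dp":[[0,0,0.1],[0,0,0.2],[0,0,0.2]],"roll":[0,0,0]}'
```

```text
t: 27.65
tcp_pos: [0.6303, 0.1663, 0.0521]
tool_rot: [-0.074, 0.997, -0.0, -0.0]
force: [-3.4, -0.1, 12.1]
finger_gap: 0.489
t: 27.95
tcp_pos: [0.6303, 0.1663, 0.0521]
tool_rot: [-0.074, 0.997, -0.0, 0.0]
force: [-6.6, -1.1, 21.8]
finger_gap: 0.489
```

```bash
python3 -m creep '{"claw":[3,3,6,6,6,7,7,7,7,7,7,7],"dp":[[0,0,-0.3],[0,0,-0.35],[0,0,-0.35],[0,0,-0.35],[0,0,-0.35],[0,0,-4],[0,0,-8],[0,0,-10],[10,0,-10],[18,0,-10],[18,0,-10],[18,0,-10]],"roll":[0,0,0,0,0,0,0,0,0,0,0,0]}'
python3 - <<'E'
from h import *
s=snap("scene"); save(s,"s14.png",(240,200,340,290),6)
s=snap("top"); save(s,"t14.png",(185,150,245,220),8)
m=cmask(s,"blue",80); P=s["P"][165:205,195:230][m[165:205,195:230]]; print(np.nanmedian(P[:,2]),np.nanpercentile(P[:,2],[10,90]))
plan((.4628,.4434,.12,-6.5))
E
```

```text
t: 29.15
tcp_pos: [0.4473, 0.1394, 0.1478]
tool_rot: [-0.074, 0.997, 0.0, -0.003]
force: [0.9, 0.4, -0.3]
finger_gap: 0.818
0.048434007663890374 [0.02627968 0.05090331]
at [0.4459 0.1394 0.1477] z-axis [-8.7e-03 -6.0e-04 -1.0e+00] ang 8.51 gap 6.95 F [ 0.2  0.4 -0.7] t 29.25
dp [-6.2  29.81  2.73] roll 0.262 dist 30.6
```

View pics/s14.png

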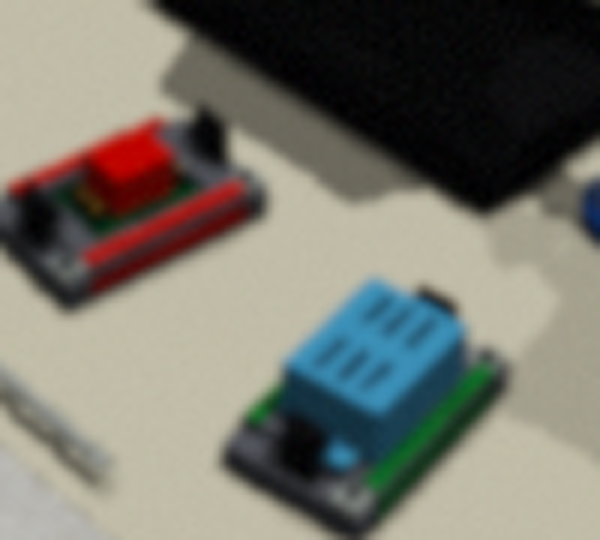

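View pics/t14.png

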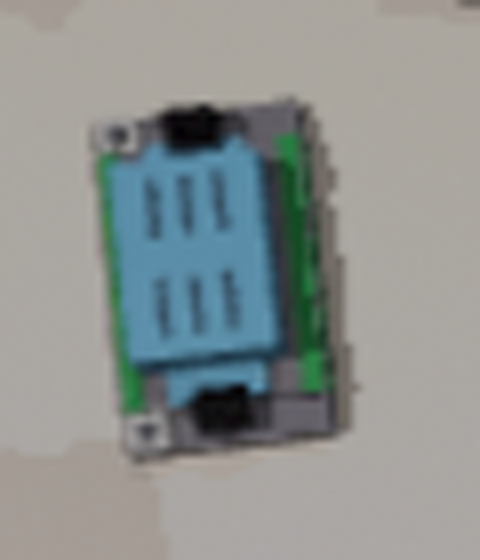

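```bash
python3 -m creep '{"claw":[7,7,7,7,7,7,7,7,7,7,7,7],"dp":[[-6.2,29.8,2.7],[-6.2,29.8,2.7],[-6.2,29.8,2.7],[-6.2,29.8,2.7],[-6.2,29.8,2.7],[-6.2,29.8,2.7],[-6.2,29.8,2.7],[-6.2,29.8,2.7],[-6.2,29.8,2.7],[-6.2,29.8,2.7],[-6.2,29.8,6.5],[-6.2,29.8,7]],"roll":[0.262,0.262,0.262,0.262,0.262,0.262,0.262,0.262,0.262,0.262,0.262,0.262]}'
python3 - <<'E'
from h import *
s=snap("scene"); save(s,"s15.png",(380,240,500,340),6)
coverpx(s,.4628,.4434,0,-6.5,(380,240),6)
plan((.4628,.4434,.031,-6.5))
E
```

```text
t: 30.45
tcp_pos: [0.4679, 0.4402, 0.0753]
tool_rot: [0.058, 0.998, -0.002, -0.003]
force: [-0.5, -0.7, 0.3]
finger_gap: 0.821
top [[423, 399], [315, 320], [522, 320], [414, 246]] bot [[402, 451], [296, 372], [499, 372], [394, 297]] fl+ [[368, 452], [371, 444], [296, 398], [299, 389]] fl- [[498, 347], [501, 339], [426, 297], [430, 288]]
at [0.4682 0.4406 0.0757] z-axis [-0.006  -0.0042 -1.    ] ang -6.65 gap 6.95 F [ 0.6 -0.4 -0. ] t 30.5
dp [0.54 0.24 4.48] roll -0.003 dist 4.5
```

View pics/s15.png

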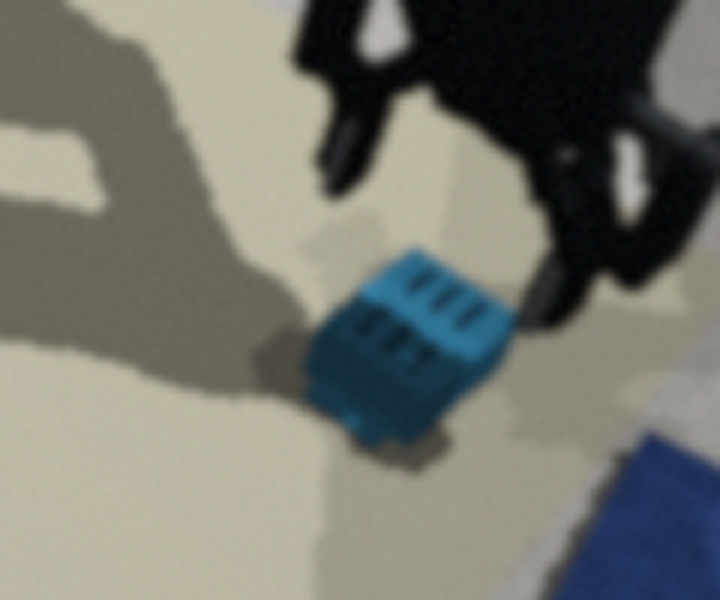

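```bash
python3 -m creep '{"claw":[7,7,7,7],"dp":[[0.2,0.24,2],[0.2,0.24,4.3],[0.2,0.24,4.4],[0.2,0.24,4.4]],"roll":[0,0,0,0]}'
python3 - <<'E'
from h import *
plan((.4628,.4434,.031,-6.5))
E
```

```text
t: 30.9
tcp_pos: [0.4684, 0.4457, 0.0349]
tool_rot: [0.057, 0.998, -0.0, -0.0]
force: [-1.2, 0.1, 0.1]
finger_gap: 0.823
at [0.4684 0.4457 0.0349] z-axis [-2.e-04 -2.e-04 -1.e+00] ang -6.56 gap 6.99 F [-1.2  0.1  0.1] t 30.9
dp [ 0.53 -0.29  0.39] roll -0.001 dist 0.7
```

```bash
python3 -m creep '{"claw":[7,7,7,4,3,3,3,3,3],"dp":[[0.5,-0.25,0.35],[0.5,-0.25,0.35],[0.5,-0.25,0.35],[0.5,-0.25,0.35],[0.5,-0.25,0.35],[0.5,-0.25,0.35],[0.5,-0.25,0.35],[0.5,-0.25,0.35],[0.5,-0.25,0.35]],"roll":[0,0,0,0,0,0,0,0,0]}' 70
python3 - <<'E'
from h import *
plan((.4628,.4434,.14,-6.5),(.6172,.0138,.14,-6.8))
E
```

```text
t: 31.8
tcp_pos: [0.4634, 0.4447, 0.0315]
tool_rot: [0.057, 0.998, 0.001, 0.001]
force: [0.4, -0.9, 6.5]
finger_gap: 0.496
at [0.4634 0.4447 0.0315] z-axis [ 1.4e-03  9.0e-04 -1.0e+00] ang -6.51 gap 4.22 F [ 0.4 -0.9  6.5] t 31.8
dp [  0.03  -0.12 -10.85] roll -0.0 dist 10.8
dp [-20.18 -41.06 -10.86] roll 0.005 dist 47.0
```

```bash
python3 -m creep '{"claw":[3,3,3,3,3,3,3,3,3,3,3,3],"dp":[[0,0,-5],[0,0,-10],[-20.2,-41,-10.8],[-20.2,-41,-10.8],[-20.2,-41,-10.8],[-20.2,-41,-10.8],[-20.2,-41,-10.8],[-20.2,-41,-10.8],[-20.2,-41,-10.8],[-20.2,-41,-10.8],[-20.2,-41,-10.8],[-20.2,-41,-10.8]],"roll":[0,0,0.005,0.005,0.005,0.005,0.005,0.005,0.005,0.005,0.005,0.005]}' 90
python3 - <<'E'
from h import *
plan((.6177,.0138,.09,-6.8))
E
```

```text
t: 33.0
tcp_pos: [0.6197, 0.0079, 0.1386]
tool_rot: [0.062, 0.998, -0.001, 0.002]
force: [-0.1, 1.1, 0.2]
finger_gap: 0.488
at [0.6197 0.0079 0.1386] z-axis [ 0.0035 -0.0023 -1.    ] ang -7.15 gap 4.15 F [-0.1  1.1  0.2] t 33.0
dp [0.29 0.57 4.86] roll -0.006 dist 4.9
```

```bash
python3 -m creep '{"claw":[3,3,3,3,3],"dp":[[0,0,0],[0,0,0],[0,0,2],[0,0,4],[0,0,4]],"roll":[0,0,0,0,0]}'
python3 - <<'E'
from h import *
plan((.6177,.0138,.075,-6.8))
E
```

```text
t: 33.5
tcp_pos: [0.6138, 0.0166, 0.0961]
tool_rot: [0.058, 0.998, 0.0, -0.004]
force: [-0.9, 0.4, -0.5]
finger_gap: 0.492
at [0.6138 0.0166 0.0961] z-axis [-0.0073  0.0014 -1.    ] ang -6.65 gap 4.19 F [-0.9  0.4 -0.5] t 33.5
dp [-0.44 -0.23  2.1 ] roll 0.003 dist 2.2
```

```bash
python3 -m creep '{"claw":[3,3,3,3],"dp":[[-0.1,-0.25,0.5],[-0.1,-0.25,1.3],[-0.1,-0.25,1.3],[-0.1,-0.25,1.3]],"roll":[0.003,0.003,0.003,0.003]}'
python3 - <<'E'
from h import *
plan((.6177,.0138,.066,-6.8))
E
```

```text
t: 33.9
tcp_pos: [0.6177, 0.0115, 0.086]
tool_rot: [0.061, 0.998, 0.0, 0.0]
force: [-0.1, -0.7, -0.6]
finger_gap: 0.486
at [0.6177 0.0115 0.086 ] z-axis [ 3.e-04 -0.e+00 -1.e+00] ang -6.97 gap 4.14 F [-0.1 -0.7 -0.6] t 33.9
dp [0.03 0.23 2.  ] roll -0.003 dist 2.0
```

```bash
python3 -m creep '{"claw":[3,3,3,3,3],"dp":[[0.0,0.2,0],[0.0,0.2,0.5],[0,0.2,1.0],[0,0.2,1.4],[0,0.2,1.4]],"roll":[0,0,0,0,0]}'
python3 - <<'E'
from h import *
plan((.6177,.0138,.066,-6.8))
E
```

```text
t: 34.4
tcp_pos: [0.6172, 0.0134, 0.0708]
tool_rot: [0.061, 0.998, 0.0, -0.001]
force: [-0.4, 0.4, -0.7]
finger_gap: 0.489
at [0.6172 0.0134 0.0708] z-axis [-1.8e-03  3.0e-04 -1.0e+00] ang -6.99 gap 4.15 F [-0.4  0.4 -0.7] t 34.4
dp [-0.04  0.04  0.48] roll -0.003 dist 0.5
```

```bash
python3 -m creep '{"claw":[3,3,3,3],"dp":[[0.0,0.03,0.4],[0.0,0.03,0.7],[0,0.03,1.0],[0,0.03,1.0]],"roll":[-0.003,-0.003,-0.003,-0.003]}'
python3 -m creep '{"claw":[3,3,3,3],"dp":[[0,0,0.3],[0,0,0.5],[0,0,0.7],[0,0,0.7]],"roll":[0,0,0,0]}'
python3 -m creep '{"claw":[3,3,3],"dp":[[0,0,0.15],[0,0,0.3],[0,0,0.3]],"roll":[0,0,0]}'
```

```text
t: 34.8
tcp_pos: [0.618, 0.0136, 0.0616]
tool_rot: [0.059, 0.998, -0.0, 0.0]
force: [-0.3, 0.3, 0.3]
finger_gap: 0.487
t: 35.2
tcp_pos: [0.6176, 0.0137, 0.0541]
tool_rot: [0.059, 0.998, 0.0, -0.0]
force: [1.1, -0.7, -1.3]
finger_gap: 0.489
t: 35.5
tcp_pos: [0.6175, 0.0137, 0.0517]
tool_rot: [0.059, 0.998, 0.0, -0.001]
force: [-0.4, 0.3, 1.7]
finger_gap: 0.491
```

```bash
python3 -m creep '{"claw":[3,3,3],"dp":[[0,0,0.15],[0,0,0.3],[0,0,0.3]],"roll":[0,0,0]}'
python3 -m creep '{"claw":[3,3,6,6,6,7,7,7,7,7,7,7],"dp":[[0,0,-0.2],[0,0,-0.25],[0,0,-0.25],[0,0,-0.25],[0,0,-0.25],[0,0,-4],[0,0,-8],[0,0,-10],[10,0,-10],[18,0,-10],[18,0,-10],[18,0,-10]],"roll":[0,0,0,0,0,0,0,0,0,0,0,0]}'
python3 - <<'E'
from h import *
s=snap("scene"); save(s,"s16.png",(160,170,340,290),4.4)
s=snap("top"); save(s,"t16.png",(190,140,420,310),3.4)
m=cmask(s,"blue",80); P=s["P"][165:205,262:290][m[165:205,262:290]]; print(np.nanmedian(P[:,2]),np.nanpercentile(P[:,2],[10,90]))
plan((.4132,-.2961,.13,-3))
E
```

```text
t: 35.8
tcp_pos: [0.6175, 0.0137, 0.0516]
tool_rot: [0.059, 0.998, -0.0, -0.0]
force: [-4.9, 1.0, 18.6]
finger_gap: 0.492
t: 37.0
tcp_pos: [0.434, 0.036, 0.1484]
tool_rot: [0.059, 0.998, 0.0, -0.003]
force: [0.5, -0.0, -0.0]
finger_gap: 0.817
0.04835042431563396 [0.0260346  0.05085092]
at [0.4326 0.0364 0.1483] z-axis [-0.0086  0.0015 -1.    ] ang -6.78 gap 6.99 F [-0.  -0.5 -0.6] t 37.1
dp [ -2.01 -33.24   1.79] roll -0.066 dist 33.4
```

View pics/s16.png

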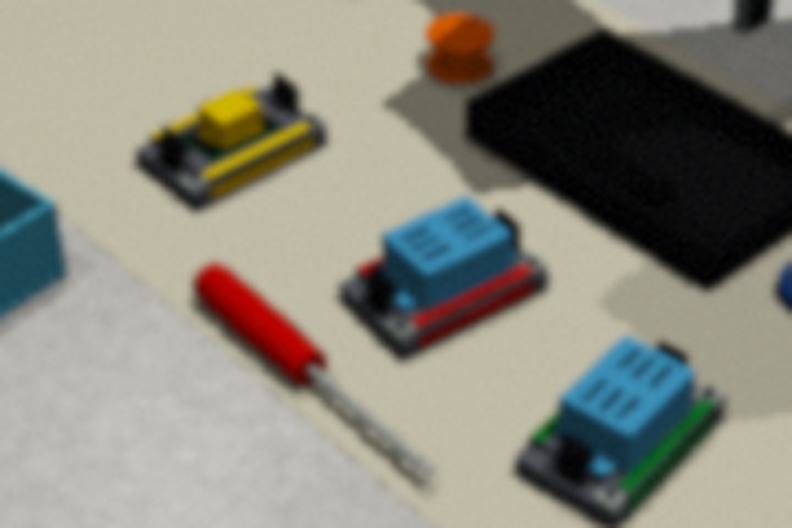

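View pics/t16.png

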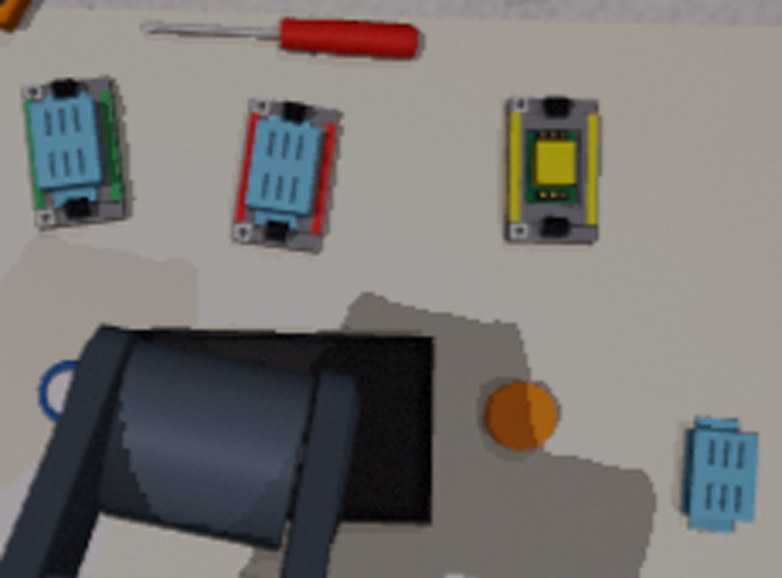

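```bash
python3 -m creep '{"claw":[7,7,7,7,7,7,7,7,7,7,7,7],"dp":[[-2,-33.2,1.8],[-2,-33.2,1.8],[-2,-33.2,1.8],[-2,-33.2,1.8],[-2,-33.2,1.8],[-2,-33.2,1.8],[-2,-33.2,1.8],[-2,-33.2,1.8],[-2,-33.2,1.8],[-2,-33.2,1.8],[-2,-33.2,5],[-2,-33.2,6.5]],"roll":[-0.066,-0.066,-0.066,-0.066,-0.066,-0.066,-0.066,-0.066,-0.066,-0.066,-0.066,-0.066]}'
python3 - <<'E'
from h import *
s=snap("scene"); save(s,"s17.png",(200,120,290,195),7)
coverpx(s,.4132,-.2961,0,-3,(200,120),7)
plan((.4132,-.2961,.031,-3))
E
```

```text
t: 38.3
tcp_pos: [0.4195, -0.2949, 0.0827]
tool_rot: [0.025, 1.0, 0.001, -0.001]
force: [0.7, 1.0, -0.0]
finger_gap: 0.82
top [[280, 292], [222, 254], [384, 250], [326, 213]] bot [[282, 345], [225, 306], [385, 302], [327, 265]] fl+ [[255, 346], [255, 337], [216, 319], [216, 311]] fl- [[392, 289], [392, 281], [353, 264], [353, 256]]
at [ 0.4187 -0.294   0.081 ] z-axis [-0.0039  0.0044 -1.    ] ang -2.9 gap 6.96 F [-0.8  0.2 -0.9] t 38.35
dp [ 0.52 -0.26  5.  ] roll 0.002 dist 5.0
```

View pics/s17.png

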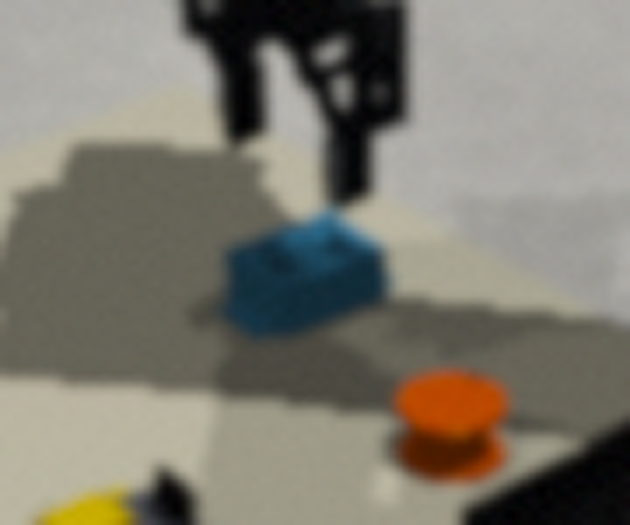

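```bash
python3 -m creep '{"claw":[7,7,7,7,7],"dp":[[0.2,-0.1,2],[0.2,-0.1,4],[0.2,-0.1,4.4],[0.2,-0.1,4.4],[0.2,-0.1,4.4]],"roll":[0,0,0,0,0]}'
python3 - <<'E'
from h import *
plan((.4132,-.2961,.031,-3))
E
```

```text
t: 38.85
tcp_pos: [0.4182, -0.2977, 0.0405]
tool_rot: [0.026, 1.0, -0.0, 0.0]
force: [0.6, -0.1, 0.7]
finger_gap: 0.823
at [ 0.4182 -0.2977  0.0405] z-axis [ 7.e-04 -8.e-04 -1.e+00] ang -2.97 gap 6.99 F [ 0.6 -0.1  0.7] t 38.85
dp [0.51 0.14 0.95] roll 0.0 dist 1.1
```

```bash
python3 -m creep '{"claw":[7,7,7,4,3,3,3,3,3],"dp":[[0.47,0.1,0.9],[0.47,0.1,0.95],[0.47,0.1,0.95],[0.47,0.1,0.95],[0.47,0.1,0.95],[0.47,0.1,0.95],[0.47,0.1,0.95],[0.47,0.1,0.95],[0.47,0.1,0.95]],"roll":[0,0,0,0,0,0,0,0,0]}' 70
python3 - <<'E'
from h import *
plan((.4132,-.2961,.14,-3),(.627,-.1778,.14,.4))
E
```

```text
t: 39.75
tcp_pos: [0.4133, -0.297, 0.0308]
tool_rot: [0.026, 1.0, -0.0, 0.0]
force: [-0.4, 0.7, 5.1]
finger_gap: 0.497
at [ 0.4133 -0.297   0.0308] z-axis [ 7.e-04 -9.e-04 -1.e+00] ang -3.04 gap 4.22 F [-0.4  0.7  5.1] t 39.75
dp [  0.     0.08 -10.92] roll -0.001 dist 10.9
dp [-20.72  13.03 -10.92] roll -0.06 dist 26.8
```

```bash
python3 -m creep '{"claw":[3,3,3,3,3,3,3,3,3,3,3],"dp":[[0,0,-5],[0,0,-10],[-20.65,13.03,-10.9],[-20.65,13.03,-10.9],[-20.65,13.03,-10.9],[-20.65,13.03,-10.9],[-20.65,13.03,-10.9],[-20.65,13.03,-10.9],[-20.65,13.03,-10.9],[-20.65,13.03,-10.9],[-20.65,13.03,-10.9]],"roll":[0,0,-0.06,-0.06,-0.06,-0.06,-0.06,-0.06,-0.06,-0.06,-0.06]}' 90
python3 - <<'E'
from h import *
plan((.6263,-.1778,.09,.4))
E
```

```text
t: 40.85
tcp_pos: [0.6245, -0.1782, 0.1388]
tool_rot: [-0.003, 1.0, 0.0, -0.001]
force: [0.0, 0.3, -1.3]
finger_gap: 0.49
at [ 0.6245 -0.1782  0.1388] z-axis [-1.9e-03  6.0e-04 -1.0e+00] ang 0.32 gap 4.17 F [ 0.   0.3 -1.3] t 40.85
dp [-0.19  0.04  4.88] roll -0.001 dist 4.9
```

```bash
python3 -m creep '{"claw":[3,3,3,3,3,3],"dp":[[-0.08,0.04,2],[-0.08,0.04,4],[-0.08,0.04,6],[-0.08,0.04,6.3],[-0.08,0.04,6.3],[-0.08,0.04,6.3]],"roll":[0,0,0,0,0,0]}'
python3 - <<'E'
from h import *
plan((.6263,-.1778,.066,.4))
s=snap("scene"); save(s,"s18.png",(165,150,255,230),7)
E
```

```text
t: 41.45
tcp_pos: [0.6272, -0.1778, 0.0772]
tool_rot: [-0.003, 1.0, -0.0, 0.001]
force: [0.4, -0.4, -0.9]
finger_gap: 0.489
at [ 0.6272 -0.1778  0.0772] z-axis [ 1.4e-03 -7.0e-04 -1.0e+00] ang 0.37 gap 4.16 F [ 0.4 -0.4 -0.9] t 41.45
dp [0.09 0.   1.12] roll -0.001 dist 1.1
```

View pics/s18.png

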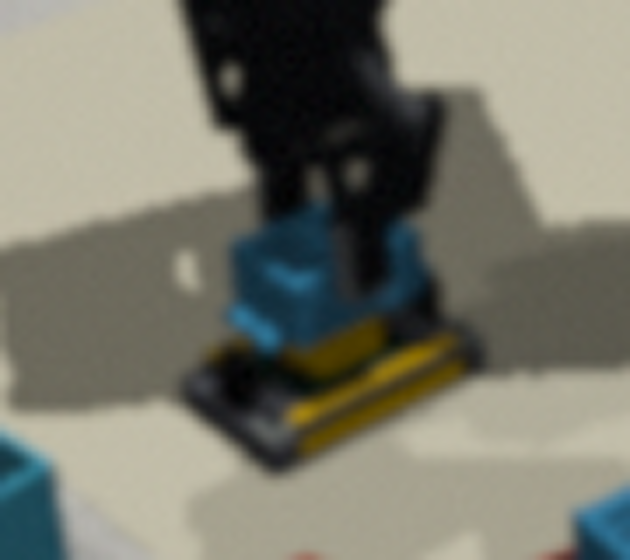

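Cover centred above the yellow nest. Press in small steps.

```bash
python3 -m creep '{"claw":[3,3,3,3],"dp":[[0.06,0,0.5],[0.06,0,0.9],[0.06,0,1.2],[0.06,0,1.3]],"roll":[0,0,0,0]}'
python3 -m creep '{"claw":[3,3,3,3],"dp":[[0,0,0.3],[0,0,0.5],[0,0,0.5],[0,0,0.5]],"roll":[0,0,0,0]}'
python3 -m creep '{"claw":[3,3,3,3],"dp":[[0,0,0.3],[0,0,0.5],[0,0,0.5],[0,0,0.5]],"roll":[0,0,0,0]}'
```

```text
t: 41.9
tcp_pos: [0.6265, -0.1771, 0.0632]
tool_rot: [-0.004, 1.0, -0.0, 0.0]
force: [0.2, 0.3, 2.8]
finger_gap: 0.489
t: 42.3
tcp_pos: [0.6267, -0.1773, 0.0585]
tool_rot: [-0.004, 1.0, -0.0, 0.0]
force: [0.6, -1.3, 3.7]
finger_gap: 0.49
t: 42.7
tcp_pos: [0.6255, -0.1766, 0.0523]
tool_rot: [-0.004, 1.0, 0.001, -0.001]
force: [-0.5, -0.0, -1.4]
finger_gap: 0.487
```

```bash
python3 -m creep '{"claw":[3,3,3],"dp":[[0,0,0.2],[0,0,0.4],[0,0,0.4]],"roll":[0,0,0]}'
python3 -m creep '{"claw":[3,3,3],"dp":[[0,0,0.1],[0,0,0.1],[0,0,0.1]],"roll":[0,0,0]}'
```

```text
t: 43.0
tcp_pos: [0.626, -0.1769, 0.0509]
tool_rot: [-0.004, 1.0, 0.0, -0.0]
force: [-3.7, 1.0, 10.0]
finger_gap: 0.489
t: 43.3
tcp_pos: [0.626, -0.1769, 0.0509]
tool_rot: [-0.004, 1.0, -0.0, -0.0]
force: [-4.9, 1.7, 14.6]
finger_gap: 0.493
```

```bash
python3 -m creep '{"claw":[3,3,6,6,6,7,7,7,7,7,7,7],"dp":[[0,0,-0.2],[0,0,-0.25],[0,0,-0.25],[0,0,-0.25],[0,0,-0.25],[0,0,-4],[0,0,-8],[0,0,-10],[10,0,-10],[18,0,-10],[18,0,-10],[18,0,-10]],"roll":[0,0,0,0,0,0,0,0,0,0,0,0]}'
python3 - <<'E'
from h import *
s=snap("scene"); save(s,"s19.png",(160,150,340,290),4.4)
s=snap("top"); save(s,"t19.png",(190,140,420,310),3.4)
m=cmask(s,"blue",80)
for n,b in(("y",(340,165,366,205)),("r",(262,165,290,205)),("g",(195,165,230,205))):
    P=s["P"][b[1]:b[3],b[0]:b[2]][m[b[1]:b[3],b[0]:b[2]]]; print(n,np.nanmedian(P[:,2]),np.nanpercentile(P[:,2],[10,90]))
mm=cmask(s,"blue",100,30)|cmask(s,"blue",60,30)
mm=((s["hsv"][...,0]>100)&(s["hsv"][...,0]<125)&(s["hsv"][...,1]>110)).astype(np.uint8); mm[:240]=0; mm[272:]=0; mm[:,:195]=0; mm[:,230:]=0
c,_=cv2.findContours(mm,cv2.RETR_EXTERNAL,cv2.CHAIN_APPROX_NONE); c=max(c,key=len); (u,v),r=cv2.minEnclosingCircle(c); print(u,v,r,ray(s,u,v,.015))
plan((*ray(s,u,v,.018)[:2],.09,0))
E
```

```text
t: 44.5
tcp_pos: [0.4422, -0.1769, 0.148]
tool_rot: [-0.003, 1.0, 0.001, -0.002]
force: [-0.3, -0.7, -0.2]
finger_gap: 0.818
y 0.04809543464669418 [0.02800027 0.05048721]
r 0.048423465652671374 [0.02581821 0.05117862]
g 0.048347868295767225 [0.02689918 0.05103141]
211.0 255.0454559326172 9.472657203674316 [0.45731863 0.15963209 0.015     ]
at [ 0.4413 -0.1765  0.1479] z-axis [-0.0058  0.0037 -1.    ] ang 0.29 gap 6.95 F [-0.  -0.4 -0.7] t 44.6
dp [-1.8  33.54  5.9 ] roll 0.005 dist 34.1
```

View pics/s19.png

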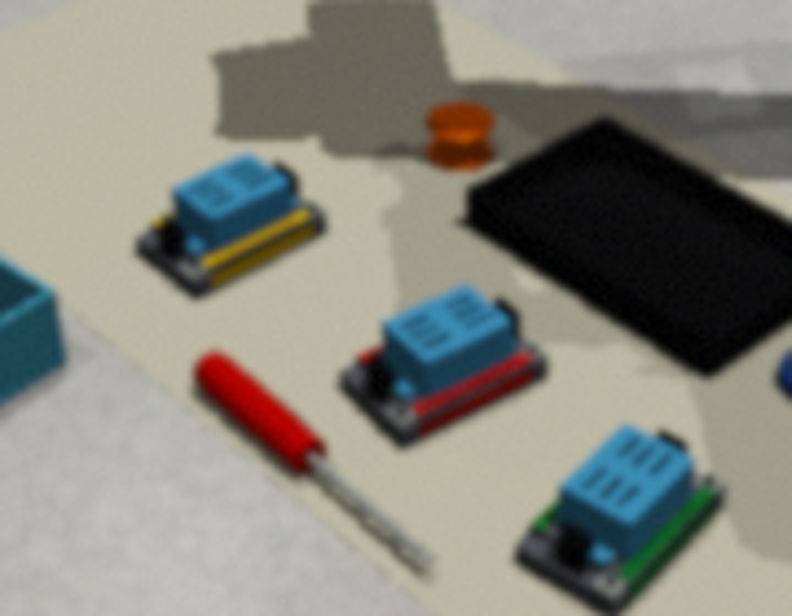

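View pics/t19.png

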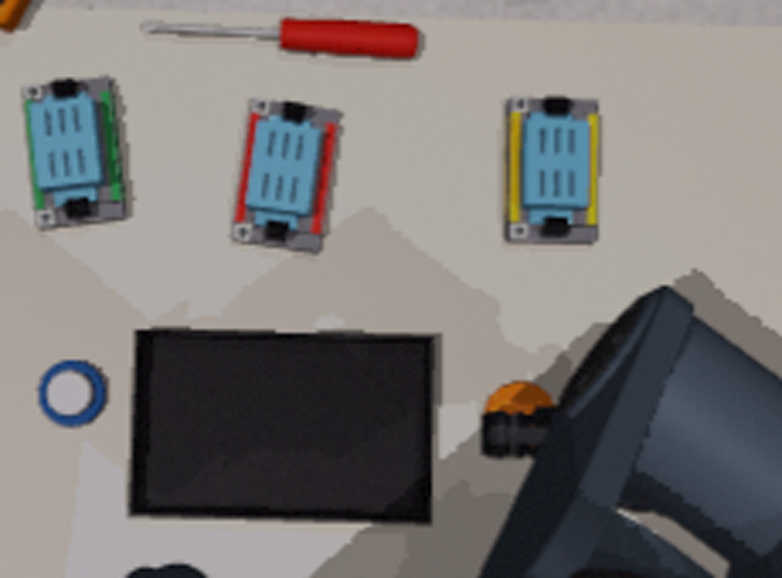

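```bash
python3 -m creep '{"claw":[0,0,0,0,0,0,0,0,0,0,0,0],"dp":[[-1.7,33.5,0],[-1.7,33.5,0],[-1.7,33.5,0],[-1.7,33.5,0],[-1.7,33.5,0],[-1.7,33.5,0],[-1.7,33.5,0],[-1.7,33.5,4],[-1.7,33.5,7],[-1.7,33.5,7],[-1.7,33.5,7],[-1.7,33.5,7]],"roll":[0,0,0,0,0,0,0,0,0,0,0,0]}' 20
python3 - <<'E'
from h import *
s=topcal(); b=ray(s,210.8,255.2,.022); print(b)
plan((b[0],b[1],.05,0)); save(snap("scene"),"s20.png",(300,190,400,270),7)
E
```

```text
t: 45.8
tcp_pos: [0.4623, 0.1568, 0.0793]
tool_rot: [-0.003, 1.0, 0.0, 0.001]
force: [-1.1, -0.3, -0.8]
finger_gap: 0.003
[0.4568676  0.15901995 0.022     ]
at [0.4623 0.1568 0.0793] z-axis [ 2.8e-03  3.0e-04 -1.0e+00] ang 0.39 gap 0.02 F [-1.1 -0.3 -0.8] t 45.8
dp [0.55 0.23 2.93] roll 0.007 dist 3.0
```

View pics/s20.png

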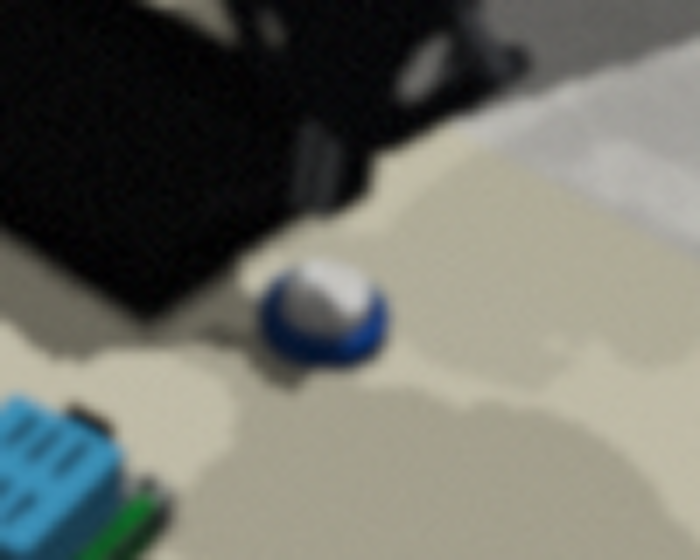

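Fingertips shut just above the button (≈(320,300)). Descend, feeling for contact.

```bash
python3 -m creep '{"claw":[0,0,0,0],"dp":[[0.4,0.2,1.5],[0.4,0.2,3],[0.4,0.2,3.4],[0.4,0.2,3.4]],"roll":[0,0,0,0]}'
python3 -m creep '{"claw":[0,0,0,0],"dp":[[0,0,0.3],[0,0,0.6],[0,0,0.8],[0,0,0.8]],"roll":[0,0,0,0]}'
```

```text
t: 46.25
tcp_pos: [0.4574, 0.1585, 0.0448]
tool_rot: [-0.003, 1.0, 0.0, 0.0]
force: [-0.4, -0.6, -0.1]
finger_gap: -0.0
t: 46.65
tcp_pos: [0.4578, 0.1587, 0.0366]
tool_rot: [-0.004, 1.0, 0.0, 0.001]
force: [1.3, -0.6, 4.6]
finger_gap: -0.001
```

```bash
python3 -m creep '{"claw":[0,0,0,0],"dp":[[0,0,0.2],[0,0,0.35],[0,0,0.45],[0,0,0.45]],"roll":[0,0,0,0]}'
```

```text
t: 47.05
tcp_pos: [0.4578, 0.1588, 0.0346]
tool_rot: [-0.004, 1.0, 0.0, 0.002]
force: [-2.8, -1.6, 28.6]
finger_gap: 0.002
```

```bash
python3 -m creep '{"claw":[0,0,0,0,0,0,0,0],"dp":[[0,0,-0.5],[0,0,-3],[0,0,-8],[0,0,-12],[0,0,-14],[0,0,-14],[0,0,-14],[0,0,-14]],"roll":[0,0,0,0,0,0,0,0]}'
python3 - <<'E'
from h import *
s=snap("scene"); save(s,"s21.png",(150,150,400,300),3.1)
s=snap("top"); save(s,"t21.png",(190,140,420,310),3.4)
m=cmask(s,"blue",80)
for n,b in(("y",(340,165,366,205)),("r",(262,165,290,205)),("g",(195,165,230,205))):
    q=m[b[1]:b[3],b[0]:b[2]]; P=s["P"][b[1]:b[3],b[0]:b[2]][q]; P=P[np.isfinite(P[:,2])]; P=P[P[:,2]>.044]; print(n,len(P),np.median(P[:,2]).round(4),rect(P[:,:2]))
E
```

```text
t: 47.85
tcp_pos: [0.4556, 0.1586, 0.1704]
tool_rot: [-0.004, 1.0, -0.0, -0.002]
force: [-0.3, 1.0, -0.4]
finger_gap: 0.002
y 478 0.0486 (array([ 625.1, -174.3]), 60.6, 43.5, 0.2)
r 445 0.0489 (array([617.1,  15.2]), 61.0, 41.9, -6.5)
g 466 0.0488 (array([629.9, 168.1]), 60.7, 43.5, 8.5)
```

View pics/s21.png

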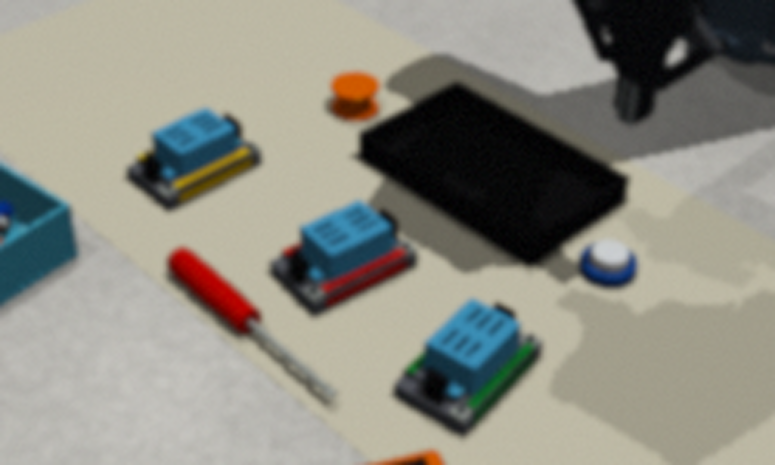

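View pics/t21.png

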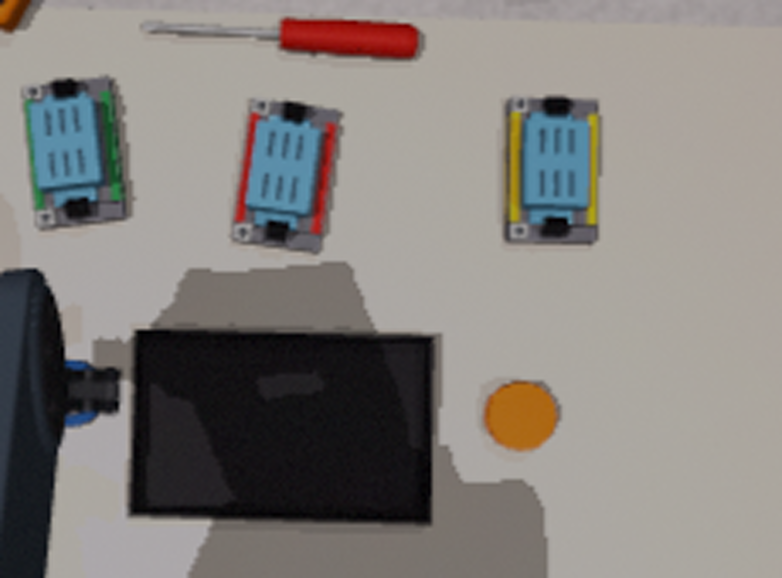

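```bash
python3 -c "
from station import workorder; print(workorder.sign_off())"
```

```text
the job is handed in; nothing more can be done
None
```

I handed the job in at about 48 s. All three modules were present, and each one lies in the nest of its colour under a blue cover. All three covers were used, so the bin stays empty. I pressed the start button to its stop and let it spring back.

**Last checks before hand-in:**
- **Modules:** before covering, the can tops stood about 42.4 mm above the table, which means lying flat in the pocket. The red one touched the deck edge on its first try and went in after a shift of about 1 mm.
- **Covers:** the tops stand about 48.6–48.9 mm above the table, against 48 mm expected when fully down. They line up with the nests to within 1° and sit about 1–3.5 mm from the nest middles, which is near the limit of the camera calibration. Each one stopped hard on the deck at 15–22 N.
- **Start button:** it bottomed out at 28 N after about 6 mm of travel, and it looked up again in the scene camera. The arm partly hid it in the top view.
- **Bystanders:** the spool and screwdriver look unmoved in both views.

**Not confirmed:**
- **Hooks and pins:** I had no direct reading of either. I inferred that the hooks had clicked from the cover heights, the drop in force while pressing and the pictures; the pins I inferred from the module heights.
- **Green module's angle:** one early reading of the can (2.7° against the nest's 8.5°) disagreed with the others. I put it down to image noise, since a board turned that far could not lie flat in the pocket.

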